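# Load the tab pulls into the sanding nest and start the extraction

### The job

Two walnut drawer pulls on the bench belong in the two empty pockets of the plywood nest on the downdraft sanding table: lay one in each, fully down on its flat back with its thin tab pointing towards the robot, like the pull already there (one of them stands on end and has to be laid flat). When both lie in place, turn the extraction switch beside the nest three clicks clockwise from off. Leave the pull already in the nest and the other things on the bench where they are.

Things in the scene. Friction and masses are not known exactly. Their poses are not given: they have to be found in the camera images.
- pull_a: Walnut tab pull (32 g), L-shaped from the side, 64 x 34: grip block 36 long, 30 high, and thin tab 28 long, 12 thick with two screw holes, sharing one flat underside. Origin: centre of that underside; -x runs to the tab's end (tab x -32 to -4, block -4 to +32), y across the width, z out of the underside through the block. Lies on its underside on the bench right of the sanding table, any yaw.
- pull_b: Same shape and axes as pull_a. Stands on end on the bench, right of the sanding table: the block's outer end face (34 x 30) is down, the tab points straight up (64 tall), and the flat underside faces the robot, give or take 50 degrees. Either of the two loose pulls may be the one nearer the table.
- pull_c: Same shape and axes as pull_a. Already lies correctly in pocket2 of the nest, tab towards the robot.
- pull_a_tab (a point): Middle of the lower (flat-underside) edge of pull_a's tab end: 32 from its origin along -x; axes as pull_a's.
- pull_b_tab (a point): The same point on pull_b.
- pull_c_tab (a point): The same point on pull_c.
- nest: Plywood nest 110 (x) x 250 (y) x 18, fixed on a grey downdraft sanding table (steel box 280 x 440, slotted deck 90 above the bench, 4 high lip along its far edge). Three pockets in a row along y, 75 apart, each 72 (x) x 42 (y), 8 deep, cork-coloured floor. Origin: centre of its underside; x points roughly away from the robot, y left, z up.
- pocket0 (a point): Centre of the floor of the empty right-hand pocket, nearest the switch, 100 above the bench; nest axes. A correctly laid pull has its origin here and its axes parallel to these (tab towards -x), 4 play all round. The rim is 8 above the floor, so a seated pull's block stands 22 proud of the nest.
- pocket1 (a point): The same for the middle pocket (empty).
- pocket2 (a point): The same for the left-hand pocket, which holds pull_c.
- switch_grip (a point): Point on the vertical axis of the extraction switch, 119 above the bench. The black handle, on the deck to the right of the nest, is an upright bar 42 long, 14 wide and 32 high (its top 12 above this point, its foot 20 below) on a round foot 44 in diameter; the bar runs along this point's x, with a white pointer line on its -x half. The point turns with the handle.
- fan_switch (a joint): Switch angle, rad, growing clockwise seen from above. 0 = off (red dot; pointer towards the robot's side of the sanding table), where it starts; five speeds follow in clicks of 30 degrees (0.5236), marked by white ticks that grow, then a stop. Detents hold with about 0.06 N m and pull the handle into the nearest click when let go.
- mallet: Bystander: wooden joiner's mallet lying on the bench at the far right, head 75 x 130 x 60, about 300 long. Leave alone. Origin on the bench.
- offcut: Bystander: plain walnut offcut strip 40 x 180 x 18 lying on the bench beyond the pulls. Leave alone. Origin: centre of its underside.
- gauge: Bystander: wooden marking gauge, a 200 long beam along x through a head 24 x 65 x 54 with a brass screw on top (68 tall in all), lying between the robot and the pulls. Leave alone. Origin on the bench under the beam's middle.
- sanding_block: Bystander: cork sanding block 66 x 112 x 36, lying between the robot and the sanding table. Leave alone. Origin: centre of its underside.

How it is judged (in metres and radians):
On the way, in this order (a step that is already met when the one before it is completed fails the run):
1. both loose pulls lie flat in the two empty pockets, tabs towards the robot's edge of the nest ((((distance between pull_a and pocket0 below 0.0075 m and x of pull_a_tab in the frame of pocket0 below -0.025 m and angle between pull_a's own z axis and vertical below 0.07 rad) and (distance between pull_b and pocket1 below 0.0075 m and x of pull_b_tab in the frame of pocket1 below -0.025 m and angle between pull_b's own z axis and vertical below 0.07 rad)) or ((distance between pull_a and pocket1 below 0.0075 m and x of pull_a_tab in the frame of pocket1 below -0.025 m and angle between pull_a's own z axis and vertical below 0.07 rad) and (distance between pull_b and pocket0 below 0.0075 m and x of pull_b_tab in the frame of pocket0 below -0.025 m and angle between pull_b's own z axis and vertical below 0.07 rad))) and linear speed of each of pull_a, pull_b below 0.02 m/s), for 0.2 s.
2. the extraction switch stands at the third click from off (value of joint fan_switch between 1.4508 and 1.6908 rad), for 0.2 s.
At the end, for the whole second after the job is handed in: pull_a and pull_b lie one in each of pocket0 and pocket1 and pull_c in pocket2: each origin within 7.5 mm of its pocket's floor centre, tab end at least 25 mm to the -x side of it, flat within 0.07 rad, at rest; the switch stands at the third click (1.571 +/- 0.12 rad) (all of step 1 and all of step 2 and distance between pull_c and pocket2 below 0.0075 m and x of pull_c_tab in the frame of pocket2 below -0.025 m and angle between pull_c's own z axis and vertical below 0.07 rad and linear speed of pull_c below 0.02 m/s and velocity of joint fan_switch between -0.05 and 0.05 rad/s); the robot touches nothing.
It fails at once if the mallet is shifted by more than 30 mm or tipped over (distance of mallet from where it was at the start of the episode above 0.03 m or angle between mallet's own z axis and vertical above 0.5 rad).
It fails at once if the walnut offcut is shifted by more than 30 mm or tipped over (distance of offcut from where it was at the start of the episode above 0.03 m or angle between offcut's own z axis and vertical above 0.5 rad).
It fails at once if the marking gauge is shifted by more than 30 mm or tipped over (distance of gauge from where it was at the start of the episode above 0.03 m or angle between gauge's own z axis and vertical above 0.5 rad).
It fails at once if the sanding block is shifted by more than 30 mm or tipped over (distance of sanding_block from where it was at the start of the episode above 0.03 m or angle between sanding_block's own z axis and vertical above 0.5 rad).
It also fails if it takes over 72 s, if anything falls off the work surface, if the arm or the gripper's body presses on something with over 40 N, if the wrist force passes 120 N, or if a joint passes its speed limit or range.

### The arm

A 6-joint arm with a two-finger parallel gripper is mounted at the origin on the work surface. World frame = base frame: x ahead of the robot, y to its left, z up, the work surface at z = 0. Lengths are in mm, angles in rad, forces in N, time in s.
With the tool pointing down it reaches from about 350 to 875 mm from the base axis. Payload 4.2 kg.
Tool frame: the origin (TCP) lies at the very end of the fingers, on their centre line; the grasp point (between the pads) lies arm.grip_depth behind it (arm.grip_depth is the distance from the TCP to the grasp point, in mm); x points along the fingers, y is the direction in which the jaws open and shut, and the axes are right-handed (so a half turn about x gives the same grasp; the last joint's range is limited). The gripper opens to 85 mm and grips with 20 to 120 N. Pads are 22 mm wide; open, the fingers measure 114 mm over their backs; the gripper's body (76 mm by 85 mm) begins 54 mm behind the grasp point. The pads swing forward as they close: fully open they stand 13 mm farther back than shut.
Start: joints at [-0.974, 0.385, 0.008, 0, -1.194, -0.259], TCP at [207.147, -589.652, 231.312] pointing down, gripper open.
Joint ranges: [-3.14, 3.14], [-1.21, 2.06], [-1.07, 1.41], [-3.16, 2.05], [-2.99, -0.16], [-3.1, 3.1]. Speed limits (rad/s): [2.79, 2.79, 3.14, 3.14, 3.14, 3.14].

### API

Orientations are given as a unit quaternion [x, y, z, w].
In Python, from bench import arm, get_image, models gives the robot as it stands.
- The arm moves only by the tool arm_command, never from a script. Its argument "rows" is a list of rows, each an object of numbers: "dx", "dy", "dz": the shift along the tool's x, y, z in m; "wx", "wy", "wz": the turn, a rotation vector about the tool's x, y, z in degrees; "gripper": the closure, from -1 (fully open) to 1 (shut). A call has exactly 8 rows; each row is the pose to reach, as a shift and turn from the pose measured when the call began, along the tool's axes at that moment; what a row does not reach only later rows make up. A row lasts 1/10 s, in which the tool goes at most 50 mm and 8.59 degrees, less where a joint would pass 70% of its speed; a pose out of reach is approached as far as the arm can. A call with a gripper value outside its range is refused whole. The fingers move at their own pace and stop on an object; the grip force is fixed at half the most. Time passes only in rows, so rows that repeat a pose let the fingers close, or fill a call up. It gives the time, the measured TCP pose, the force and the opening at its end, in the units of the state.
- arm.read_state(): the state, without advancing time (a new reading comes with each control period).
- get_image(name): name is "side" or "top"; returns a dict with "img" (400x640x3 uint8, red, green, blue), "K" (3x3 intrinsics, pixels), "rvec" (rotation vector, rad) and "tvec" (3), from world to camera coordinates, as OpenCV has them. Camera axes: x right, y down, z forward; pixel columns grow to the right and rows downward; lengths in mm; the calibration is good to about 2 mm. A picture is of the moment at which its call begins. There is no depth.
- arm.job_done(): hands the job in, once; it reports no verdict.
Trained networks look in the newest picture that a camera, given by its name, has taken for a name from the list of things; names that differ only in an ending like _2 or _b are one class to them, and where a whole thing is asked for, a point or a joint stands for the part that bears it (a point fixed in the world has none). Each returns a list of dicts, best first, with "conf" (0 to 1); they miss things now and then, are a little off and sometimes report something else, mostly with a low value. They report only what shows in the picture. A call takes as long as a camera call.
- models.cut_out(camera, query): "mask" (400x640 bool, what is visible of it) and "extent" ([left, top, right, bottom] in pixels, round what is visible of it).
The state is a dict: "clock": time; "joints": joint angles; "joint_vel": joint speeds; "joint_efforts": joint torques, N m; "position": TCP position; "ee_rot": TCP orientation; "contact_force": force on the tool from outside, world axes, zero at the start; "wrist_torque": the same for the moment, N m; "gripper_width": finger opening in mm.
Only numpy, scipy, OpenCV 4.12 (cv2) and the standard library are available. Lean on these libraries where they do the work, as an engineer would, in place of code of your own. Each camera call takes 0.05 s, during which the arm holds its last target.

## Working session

There is one attempt and no reset: what is moved stays moved. The work goes in short steps, Python scripts to look and compute and a tool call to move; the robot and the scene stay as the last step left them, time stands still between calls to the robot, and variables do not carry over. Pictures are saved under pics/ and viewed, and the job is handed in when it is done.

Besides the shell and the picture viewer there is one more tool, called after "Call:" by a JSON object that holds its "method" and its "body", one argument or row to a line. arm_command: Moves the arm, as the interface text tells. Its arguments: {"type":"object","properties":{"rows":{"type":"array"}},"required":["rows"]}

```bash
ls; mkdir -p pics
python3 - <<'E'
from bench import arm,get_image,models
import cv2
for n in("side","top"):
    d=get_image(n); cv2.imwrite(f"pics/{n}0.png",d["img"][:,:,::-1]); print(n,d["K"].tolist(),d["rvec"],d["tvec"])
s=arm.read_state(); print(s, arm.grip_depth)
E
```

```text
pics
side [[418.78002645829963, 0.0, 323.3300876131976], [0.0, 418.78002645829963, 203.39081906875617], [0.0, 0.0, 1.0]] [ 2.29004428 -0.32112101  0.13484244] [-567.6748864   120.30610269 1271.8279488 ]
top [[517.5781609162977, 0.0, 315.2076002402417], [0.0, 517.5781609162977, 201.04480953480567], [0.0, 0.0, 1.0]] [ 2.17463769 -2.17929444  0.06528811] [ -76.87737594  539.76920124 1428.11044097]
{'clock': 0.1, 'joints': array([-9.74405545e-01,  3.85481999e-01,  6.76079884e-03, -3.97902426e-04,
       -1.19398356e+00, -2.58627672e-01]), 'joint_vel': array([ 0.00109605, -0.00076714,  0.00412382,  0.00182894, -0.00039867,
        0.00074788]), 'joint_efforts': array([-5.68900177e-04, -3.93318808e+01,  1.88929135e+01,  4.19797584e+00,
       -2.58970751e-03,  3.24293275e-06]), 'position': array([ 206.96562405, -589.19384859,  230.33439309]), 'ee_rot': array([-0.11813102,  0.69721618,  0.11946747,  0.69689467]), 'contact_force': array([-0.29592386,  0.35930777, -0.02902002]), 'wrist_torque': array([ 0.01856705, -0.01908777, -0.04166396]), 'gripper_width': 85.54005133876834} 18.700000000000003
```

View pics/side0.png

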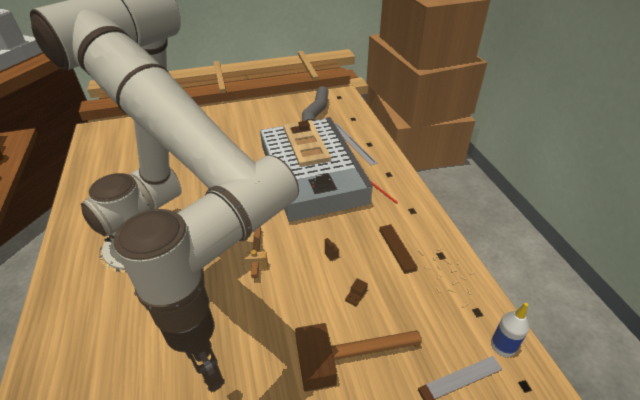

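View pics/top0.png

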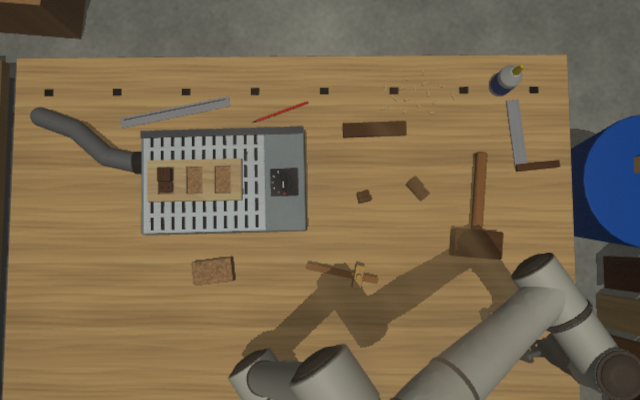

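```bash
cat > h.py <<'E'
import numpy as np,cv2
def P(d,X):
    p,_=cv2.projectPoints(np.array(X,float).reshape(-1,3),d["rvec"],d["tvec"],d["K"],None); return p.reshape(-1,2)
def bp(d,uv,z):
    R,_=cv2.Rodrigues(d["rvec"]); t=np.array(d["tvec"]).ravel()
    uv=np.array(uv,float).reshape(-1,2); r=np.c_[uv,np.ones(len(uv))]@np.linalg.inv(d["K"]).T@R
    c=-R.T@t; return c+r*((z-c[2])/r[:,2])[:,None]
def crop(img,x0,y0,x1,y1,s): return cv2.resize(img[y0:y1,x0:x1,::-1],None,fx=s,fy=s,interpolation=cv2.INTER_CUBIC)
E
python3 - <<'E'
from bench import arm,get_image,models
from h import *
import pickle
out={}
for n in("side","top"):
    out[n]=get_image(n)
    for q in("pull_a","nest","fan_switch","gauge","offcut","sanding_block","mallet"):
        r=models.cut_out(n,q)
        for k in r:
            m=k["mask"]; ys,xs=np.nonzero(m); print(n,q,round(k["conf"],2),np.round(k["extent"],1),len(xs),xs.mean().round(1),ys.mean().round(1))
        out[n+q]=r
pickle.dump(out,open("o.pkl","wb"))
t=out["top"]["img"]; s=out["side"]["img"]
cv2.imwrite("pics/t1.png",crop(t,130,120,310,240,4)); cv2.imwrite("pics/t2.png",crop(t,340,165,440,215,8))
cv2.imwrite("pics/s1.png",crop(s,255,90,375,220,4)); cv2.imwrite("pics/s2.png",crop(s,310,225,390,315,6))
E
```

```text
side pull_a 0.87 [347.1 279.7 369.2 304.2] 353 356.9 292.0
side pull_a 0.61 [294.7 121.3 307.9 133.7] 121 301.3 127.3
side pull_a 0.47 [325.5 239.7 338.4 262.5] 216 331.0 250.0
side nest 0.63 [282.  122.  330.2 165.8] 1281 306.6 145.0
side fan_switch 0.61 [316.2 174.1 331.3 189.5] 184 322.5 180.0
side gauge 0.97 [241.5 225.3 267.6 277.6] 602 255.8 256.1
side offcut 0.81 [382.4 224.3 415.3 273.3] 719 397.9 248.8
side sanding_block 0.71 [345.2 276.9 368.  303.3] 425 356.6 291.4
side sanding_block 0.62 [283.7 119.1 330.8 170.9] 1288 306.7 145.4
side mallet 0.72 [294.6 320.7 420.2 392.8] 3612 338.4 352.5
top pull_a 0.75 [405.1 178.  430.2 199.8] 324 417.9 188.7
top pull_a 0.66 [278.6 174.5 294.  190. ] 211 284.0 181.6
top pull_a 0.64 [154.6 170.4 170.8 195.5] 368 164.6 179.0
top pull_a 0.44 [354.7 187.3 372.1 208.4] 160 363.8 196.7
top nest 0.58 [148.8 157.6 243.9 203. ] 3600 198.0 180.5
top fan_switch 0.74 [148.  156.7 245.3 202.4] 3563 198.4 180.3
top fan_switch 0.69 [278.5 170.  290.1 191.5] 198 283.9 181.4
top gauge 0.63 [307.  267.1 377.4 287.2] 622 347.4 274.3
top offcut 0.85 [341.1 120.7 406.6 139.2] 924 374.3 129.4
top sanding_block 0.68 [191.9 254.6 236.4 286.6] 1048 213.4 271.3
top mallet 0.58 [448.  150.6 506.6 260.2] 2504 477.2 223.2
```

View pics/t1.png

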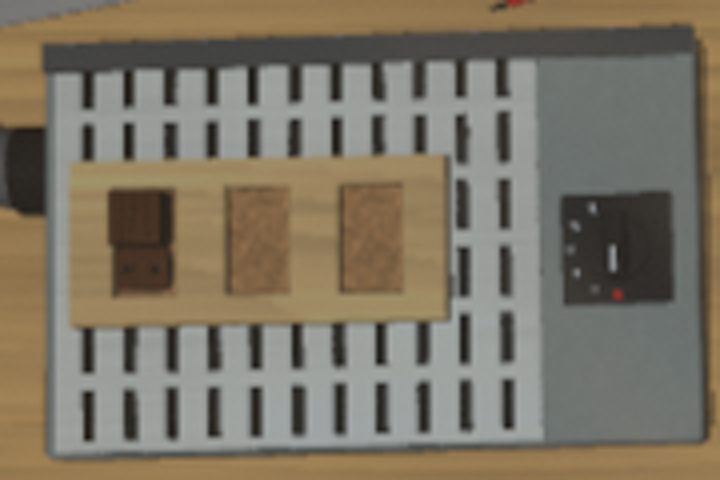

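View pics/t2.png

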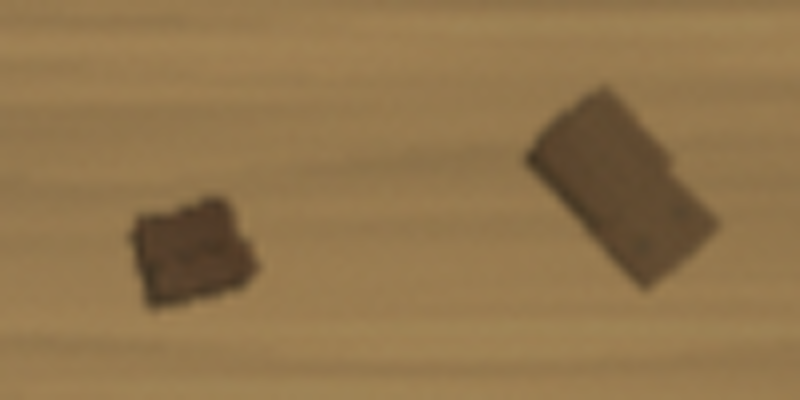

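View pics/s1.png

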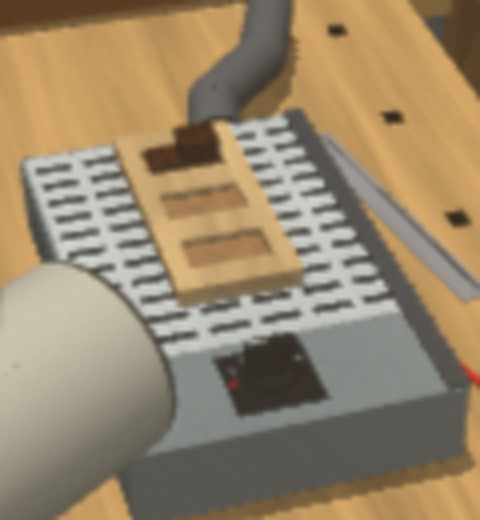

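View pics/s2.png

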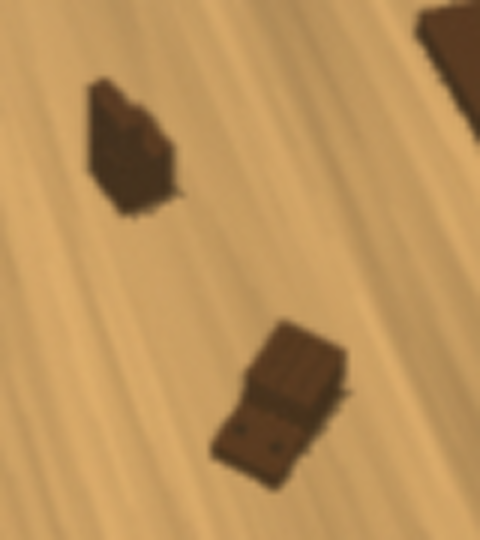

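```bash
cat > fit.py <<'E'
from h import *
from scipy.optimize import minimize
from scipy.spatial.transform import Rotation as Ro
def box(x0,x1,y0,y1,z0,z1): return np.array([[x,y,z] for x in(x0,x1) for y in(y0,y1) for z in(z0,z1)],float)
PULL=[box(-32,-4,-17,17,0,12),box(-4,32,-17,17,0,30)]
NEST=[box(-55,55,-125,125,0,18)]
def ren(d,parts,R,t,roi,s=6):
    x0,y0,x1,y1=roi; im=np.zeros(((y1-y0)*s,(x1-x0)*s),np.uint8)
    for b in parts:
        p=(P(d,b@R.T+t)-[x0,y0]+.5)*s-.5
        cv2.fillConvexPoly(im,np.round(cv2.convexHull(p.astype(np.float32))*16).astype(np.int32),255,shift=4)
    return cv2.resize(im,(x1-x0,y1-y0),interpolation=cv2.INTER_AREA)/255.
def soft(d,roi,dark,light):
    x0,y0,x1,y1=roi; g=d["img"][y0:y1,x0:x1].astype(float).mean(2); return np.clip((light-g)/(light-dark),0,1)
def fit(views,parts,Rf,tf,p0,scale):
    # views: list of (d,roi,target)
    def c(q):
        p=p0+q*scale; return sum(((ren(d,parts,Rf(p),tf(p),roi)-T)**2).sum() for d,roi,T in views)
    best=None
    for k in range(4):
        q0=np.zeros(len(p0)) if best is None else best.x
        r=minimize(c,q0,method="Nelder-Mead",options=dict(initial_simplex=np.vstack([q0]+[q0+e*(1 if k%2==0 else -1) for e in np.eye(len(p0))]),xatol=.01,fatol=.01,maxiter=400))
        if best is None or r.fun<best.fun: best=r
    return p0+best.x*scale,best.fun
E
python3 - <<'E'
from fit import *
import pickle
o=pickle.load(open("o.pkl","rb")); t,s=o["top"],o["side"]
print("rough",bp(t,[[417.5,188.5],[364,197],[198,180.5]],15)[:, :2].round(), bp(t,[[284,182]],110).round())
print(np.linalg.norm(bp(t,[[0,0]],0)-bp(t,[[1,0]],0)))
for d,r in((t,(398,172,438,206)),(s,(338,272,378,312)),(t,(350,182,380,214)),(s,(318,232,346,268))):
    g=d["img"][r[1]:r[3],r[0]:r[2]].astype(float).mean(2); print(np.percentile(g,[1,5,10,20,50,80]).round())
rz=lambda p:Ro.from_rotvec([0,0,p[2]]).as_matrix()
tf=lambda p:np.array([p[0],p[1],0.])
ra=(398,172,438,206); rs=(338,272,378,312)
T=soft(t,ra,85,130); S=soft(s,rs,85,140)
p0=np.append(bp(t,[[417.5,188.5]],10)[0,:2],0)
for v,nm in(([(t,ra,T),(s,rs,S)],"both"),([(t,ra,T)],"top"),([(s,rs,S)],"side")):
  best=min((fit(v,PULL,rz,tf,np.array([p0[0],p0[1],a]),np.array([6,6,.2])) for a in np.arange(0,6.28,.785)),key=lambda r:r[1]); print("A",nm,best)
  # b
rb=(350,182,380,214); rsb=(318,232,346,268)
Rb=lambda p:(Ro.from_rotvec([0,0,p[2]])*Ro.from_euler("y",np.pi/2)).as_matrix()  # body x->-z ; body z->+x(yaw)
tb=lambda p:np.array([p[0],p[1],32.])
p0=np.append(bp(t,[[364,197]],20)[0,:2],0)
for v,nm in(([(t,rb,soft(t,rb,70,130)),(s,rsb,soft(s,rsb,60,130))],"both"),([(t,rb,soft(t,rb,70,130))],"top"),([(s,rsb,soft(s,rsb,60,130))],"side")):
  best=min((fit(v,PULL,Rb,tb,np.array([p0[0],p0[1],a]),np.array([6,6,.2])) for a in (-.8,-.4,0,.4,.8)),key=lambda r:r[1]); print("B",nm,best)
E
```

```text
rough [[ 574. -365.]
 [ 551. -215.]
 [ 599.  253.]] [[583.   3. 110.]]
2.971013550490235
[ 61.  70.  73.  77. 115. 118.]
[ 50.  56.  59.  69. 148. 154.]
[ 57.  61.  64. 108. 117. 120.]
[ 49.  50.  51.  73. 148. 154.]
A both (array([ 577.40914586, -364.11301039,    7.01016712]), np.float64(118.88857835556564))
A top (array([ 575.61248051, -364.57197218,    0.73963203]), np.float64(105.79206478040258))
A side (array([ 578.04971457, -363.97233085,    0.73480888]), np.float64(4.560932000088968))
B both (array([ 5.39330489e+02, -2.14872028e+02,  1.84720449e-01]), np.float64(48.776460483975725))
B top (array([ 5.38155976e+02, -2.15826910e+02,  2.46766076e-01]), np.float64(36.270609594600366))
B side (array([ 5.39961635e+02, -2.14424514e+02,  1.85643734e-01]), np.float64(7.386772512926739))
```

Run:
```python
from fit import *
import pickle
o=pickle.load(open("o.pkl","rb")); t,s=o["top"],o["side"]
rz=lambda p:Ro.from_rotvec([0,0,p[2]]).as_matrix()
tf=lambda p:np.array([p[0],p[1],0.])
ra=(398,172,438,206); rs=(338,272,378,312)
T=soft(t,ra,78,111); S=soft(s,rs,75,140)
for v,nm in(([(t,ra,T),(s,rs,S)],"both"),([(t,ra,T)],"top"),([(s,rs,S)],"side")):
  print("A",nm,fit(v,PULL,rz,tf,np.array([577,-364,.735]),np.array([4,4,.1])))
rb=(350,182,380,214); rsb=(318,232,346,268)
Rb=lambda p:(Ro.from_rotvec([0,0,p[2]])*Ro.from_euler("y",np.pi/2)).as_matrix()
tb=lambda p:np.array([p[0],p[1],32.])
a=(t,rb,soft(t,rb,68,110)); b=(s,rsb,soft(s,rsb,65,140))
for v,nm in(([a,b],"both"),([a],"top"),([b],"side")):
  print("B",nm,fit(v,PULL,Rb,tb,np.array([539,-215,.19]),np.array([4,4,.1])))
# nest
for d,uvs in((t,[(155,163),(180,180),(195,180),(145,180),(155,140),(164,178)]),(s,[(330,160),(310,165),(305,145),(290,150),(330,170)])):
    print([ (u,d["img"][u[1],u[0]].tolist()) for u in uvs])
tn=lambda p:np.array([p[0],p[1],90.])
def wood(d,roi,q):
    x0,y0,x1,y1=roi; im=d["img"][y0:y1,x0:x1].astype(float); w=np.clip((im[...,0]-im[...,2]-8)/30,0,1)
    m=(w>.5).astype(np.uint8); cs,_=cv2.findContours(m,cv2.RETR_EXTERNAL,cv2.CHAIN_APPROX_NONE); c=max(cs,key=cv2.contourArea)
    f=np.zeros_like(m); cv2.drawContours(f,[c],-1,1,-1); er=cv2.erode(f,np.ones((3,3))); di=cv2.dilate(f,np.ones((3,3)))
    w=np.where(er>0,1,np.where(di>0,w,0)); return w
rn=(144,150,252,210); rsn=(276,112,336,178)
a=(t,rn,wood(t,rn,0)); b=(s,rsn,wood(s,rsn,0))
cv2.imwrite("pics/w.png",np.hstack([cv2.resize(a[2]*255,None,fx=4,fy=4),cv2.resize(b[2][:60]*255,(240,240))]))
for v,nm in(([a,b],"both"),([a],"top"),([b],"side")):
  print("N",nm,fit(v,NEST,rz,tn,np.array([595,240,0.]),np.array([5,5,.05])))
# pockets: corners from top zoom (t1 4x, offset 130,120)
for nm,c in(("p1",[(226,186),(290,186),(289,293),(226,293)]),("p0",[(341,184),(404,184),(402,292),(341,293)])):
    pass
```

```text
A both (array([ 576.93566935, -364.34603115,    0.73888926]), np.float64(16.034569971548702))
A top (array([ 575.54008536, -364.55003379,    0.73815552]), np.float64(3.0075949174030336))
A side (array([ 578.08652711, -363.9730613 ,    0.73449367]), np.float64(4.302141051803017))
B both (array([ 5.39324004e+02, -2.14871873e+02,  1.84640056e-01]), np.float64(13.415524692491374))
B top (array([ 5.38083548e+02, -2.15778726e+02,  2.52355812e-01]), np.float64(2.122291208422367))
B side (array([ 5.40456648e+02, -2.14808408e+02,  2.24634539e-01]), np.float64(4.596454150113204))
[((155, 163), [159, 141, 101]), ((180, 180), [149, 127, 91]), ((195, 180), [126, 97, 68]), ((145, 180), [150, 153, 150]), ((155, 140), [153, 155, 152]), ((164, 178), [72, 52, 37])]
[((330, 160), [138, 125, 104]), ((310, 165), [153, 148, 137]), ((305, 145), [197, 164, 114]), ((290, 150), [95, 93, 89]), ((330, 170), [195, 196, 191])]
N both (array([5.91708574e+02, 2.42717010e+02, 1.99130726e-02]), np.float64(363.29816608996543))
N top (array([5.91296237e+02, 2.42486406e+02, 1.66447680e-02]), np.float64(13.946920415224914))
N side (array([5.94101945e+02, 2.46012459e+02, 1.59767009e-02]), np.float64(312.51762783544797))[ WARN:0@1.976] global loadsave.cpp:1063 imwrite_ Unsupported depth image for selected encoder is fallbacked to CV_8U.
```

View pics/w.png

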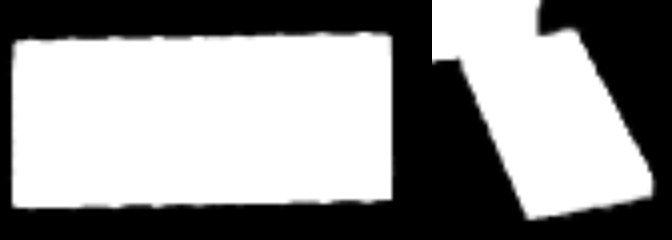

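Run:
```python
from fit import *
import pickle
o=pickle.load(open("o.pkl","rb")); t,s=o["top"],o["side"]
rz=lambda p:Ro.from_rotvec([0,0,p[2]]).as_matrix()
tn=lambda p:np.array([p[0],p[1],90.])
rsn=(280,127,340,178); x0,y0,x1,y1=rsn
im=s["img"][y0:y1,x0:x1].astype(float); w=np.clip((im[...,0]-im[...,2]-12)/30,0,1)
m=(w>.5).astype(np.uint8); cs,_=cv2.findContours(m,cv2.RETR_EXTERNAL,cv2.CHAIN_APPROX_NONE); c=max(cs,key=cv2.contourArea)
f=np.zeros_like(m); cv2.drawContours(f,[c],-1,1,-1); er=cv2.erode(f,np.ones((3,3))); di=cv2.dilate(f,np.ones((3,3)))
w=np.where(er>0,1,np.where(di>0,w,0)); w[:8, :]=np.where(er[:8]>0,1,w[:8])
cv2.imwrite("pics/w2.png",cv2.resize((w*255).astype(np.uint8),None,fx=8,fy=8))
p=fit([(s,rsn,w)],NEST,rz,tn,np.array([594,243,.017]),np.array([5,5,.05])); print(p)
# pocket fit in top & side overlays
def ov(d,p,roi,sc,fn,z=90):
    im=crop(d["img"],*roi,sc)
    def pl(pts,c):
        q=((P(d,np.array(pts)@rz(p).T+[p[0],p[1],0])-roi[:2]+.5)*sc).astype(int); cv2.polylines(im,[q.reshape(-1,1,2)],True,c,1)
    R=lambda x,y,cx,cy,z:[(cx-x,cy-y,z),(cx+x,cy-y,z),(cx+x,cy+y,z),(cx-x,cy+y,z)]
    pl(R(55,125,0,0,108),(0,255,0)); pl(R(55,125,0,0,90),(0,128,0))
    for k in(-75,0,75): pl(R(36,21,0,k,108),(0,0,255)); pl(R(36,21,0,k,100),(255,0,0))
    cv2.imwrite(fn,im)
ov(t,(591.3,242.5,.0166),(140,145,260,215),6,"pics/ov1.png"); ov(s,p[0],(275,110,345,180),8,"pics/ov2.png")
cv2.imwrite("pics/sw1.png",crop(t,265,160,305,205,14)); cv2.imwrite("pics/sw2.png",crop(s,300,165,350,200,14))
```

```text
(array([5.94205740e+02, 2.44542431e+02, 1.53537215e-02]), np.float64(2.7978200692041524))Traceback (most recent call last):
  File "<stdin>", line 23, in <module>
  File "h.py", line 8, in crop
    def crop(img,x0,y0,x1,y1,s): return cv2.resize(img[y0:y1,x0:x1,::-1],None,fx=s,fy=s,interpolation=cv2.INTER_CUBIC)
                                                   ~~~^^^^^^^^^^^^^^^^^^
KeyError: (slice(160, 205, None), slice(265, 305, None), slice(None, None, -1))
```

View pics/ov1.png

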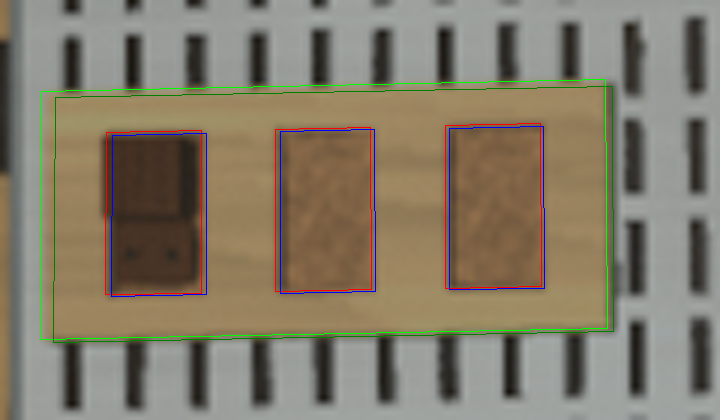

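View pics/ov2.png

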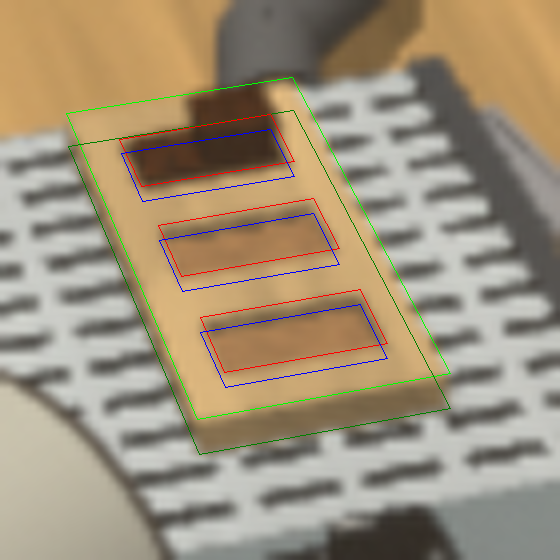

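Run:
```python
from fit import *
import pickle
o=pickle.load(open("o.pkl","rb")); t,s=o["top"],o["side"]
rz=lambda p:Ro.from_rotvec([0,0,p[2]]).as_matrix()
def ov(d,p,roi,sc,fn):
    im=crop(d["img"],*roi,sc)
    for z,c in((131,(0,255,0)),(99,(255,0,0))):
        pts=[(-21,-7,z),(21,-7,z),(21,7,z),(-21,7,z)]
        q=((P(d,np.array(pts)@rz(p).T+[p[0],p[1],0])-roi[:2]+.5)*sc).astype(int); cv2.polylines(im,[q.reshape(-1,1,2)],True,c,1)
    cv2.imwrite(fn,im)
print(bp(t,[[282.8,184.3],[284.5,190]],131), bp(t,[[284,193.6]],91))
ov(t,(583,4,.016),(265,160,305,205),13,"pics/sw1.png"); ov(s,(586,5.5,.016),(300,165,350,200),14,"pics/sw2.png")
```

```text
[[ 5.75029079e+02  4.25362410e+00  1.31000000e+02]
 [ 5.60194328e+02 -1.92941472e-01  1.31000000e+02]] [[554.40078869   4.05610795  91.        ]]
```

View pics/sw1.png

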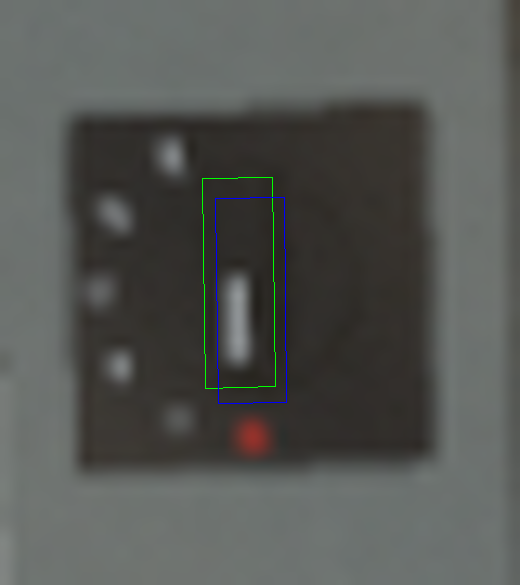

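View pics/sw2.png

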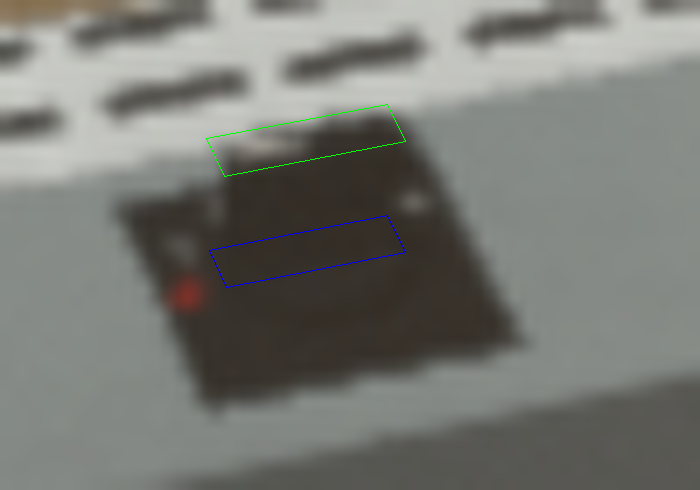

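```bash
cat > go.py <<'E'
import sys; from bench import arm
import numpy as np
from scipy.spatial.transform import Rotation as Ro
def rel(pos,psi,tilt=0):
    """tool down, tool y at world yaw psi (mod pi chosen nearest)"""
    s=arm.read_state(); R0=Ro.from_quat(s["ee_rot"]); y0=R0.as_matrix()[:,1]; cur=np.arctan2(y0[1],y0[0])
    psi=cur+(psi-cur+np.pi/2)%np.pi-np.pi/2
    y=np.array([np.cos(psi),np.sin(psi),0]); x=np.array([0,0,-1.]); R=np.c_[x,y,np.cross(x,y)]
    d=R0.inv().apply(np.array(pos)-s["position"])/1000; w=(R0.inv()*Ro.from_matrix(R)).as_rotvec(degrees=True)
    print("cur",s["position"].round(1),"psi",round(cur,3),"->",round(psi,3),"q",s["joints"].round(2),"t",round(s["clock"],2))
    print("dxyz",d.round(4),"w",w.round(2),"grip",s["gripper_width"].round(1),"F",s["contact_force"].round(1))
if __name__=="__main__":
    a=[float(v) for v in sys.argv[1:]]; rel(a[:3],a[3])
E
python3 go.py 578 -206 150 1.811
```

```text
cur [ 207.1 -589.7  231.3] psi 1.909 -> 1.811 q [-0.97  0.38  0.01 -0.   -1.19 -0.26] t 0.9Traceback (most recent call last):
  File "go.py", line 13, in <module>
    a=[float(v) for v in sys.argv[1:]]; rel(a[:3],a[3])
                                        ~~~^^^^^^^^^^^^
  File "go.py", line 11, in rel
    print("dxyz",d.round(4),"w",w.round(2),"grip",s["gripper_width"].round(1),"F",s["contact_force"].round(1))
                                                  ^^^^^^^^^^^^^^^^^^^^^^^^
AttributeError: 'float' object has no attribute 'round'
```

```bash
sed -i 's/s\["gripper_width"\].round(1)/round(s["gripper_width"],1)/' go.py; python3 go.py 578 -206 150 1.811
```

```text
cur [ 207.1 -589.7  231.3] psi 1.909 -> 1.811 q [-0.97  0.38  0.01 -0.   -1.19 -0.26] t 0.9
dxyz [0.0813 0.2391 0.4771] w [5.59 0.   0.  ] grip 85.4 F [-0.1  0.1 -0.7]
```

Call:
{"method": "arm_command", "body": {
  "rows": [
    {"dx": 0.02, "dy": 0.2391, "dz": 0.4771, "wx": 5.6, "gripper": 1},
    {"dx": 0.02, "dy": 0.2391, "dz": 0.4771, "wx": 5.6, "gripper": 1},
    {"dx": 0.02, "dy": 0.2391, "dz": 0.4771, "wx": 5.6, "gripper": 1},
    {"dx": 0.02, "dy": 0.2391, "dz": 0.4771, "wx": 5.6, "gripper": 1},
    {"dx": 0.02, "dy": 0.2391, "dz": 0.4771, "wx": 5.6, "gripper": 1},
    {"dx": 0.02, "dy": 0.2391, "dz": 0.4771, "wx": 5.6, "gripper": 1},
    {"dx": 0.02, "dy": 0.2391, "dz": 0.4771, "wx": 5.6, "gripper": 1},
    {"dx": 0.02, "dy": 0.2391, "dz": 0.4771, "wx": 5.6, "gripper": 1}
  ]
}}

```text
validation failed for argument at $.ro...
```

```bash
python3 go.py 579 -206 150 1.811
```

```text
cur [ 207.1 -589.7  231.3] psi 1.909 -> 1.811 q [-0.97  0.38  0.01 -0.   -1.19 -0.26] t 0.9
dxyz [0.0813 0.2387 0.478 ] w [5.59 0.   0.  ] grip 85.4 F [-0.1  0.1 -0.7]
```

Call:
{"method": "arm_command", "body": {
  "rows": [
    {"dx": 0.02, "dy": 0.025, "dz": 0.048, "wx": 5.6, "wy": 0, "wz": 0, "gripper": 1},
    {"dx": 0.02, "dy": 0.05, "dz": 0.09, "wx": 5.6, "wy": 0, "wz": 0, "gripper": 1},
    {"dx": 0.02, "dy": 0.24, "dz": 0.478, "wx": 5.6, "wy": 0, "wz": 0, "gripper": 1},
    {"dx": 0.02, "dy": 0.24, "dz": 0.478, "wx": 5.6, "wy": 0, "wz": 0, "gripper": 1},
    {"dx": 0.02, "dy": 0.24, "dz": 0.478, "wx": 5.6, "wy": 0, "wz": 0, "gripper": 1},
    {"dx": 0.02, "dy": 0.24, "dz": 0.478, "wx": 5.6, "wy": 0, "wz": 0, "gripper": 1},
    {"dx": 0.02, "dy": 0.24, "dz": 0.478, "wx": 5.6, "wy": 0, "wz": 0, "gripper": 1},
    {"dx": 0.02, "dy": 0.24, "dz": 0.478, "wx": 5.6, "wy": 0, "wz": 0, "gripper": 1}
  ]
}}

```text
clock: 1.7
position: [483.0, -301.7, 211.8]
ee_rot: [-0.085, 0.702, 0.085, 0.702]
contact_force: [0.2, -1.1, 0.4]
gripper_width: 0.1
```

```bash
python3 go.py 579 -206 150 1.811
```

```text
cur [ 483.  -301.7  211.8] psi 1.811 -> 1.811 q [-0.27  0.31 -0.16  0.   -1.1  -1.06] t 1.7
dxyz [0.0619 0.0701 0.1159] w [0.01 0.04 0.03] grip 0.1 F [ 0.2 -1.1  0.4]
```

Call:
{"method": "arm_command", "body": {
  "rows": [
    {"dx": 0.04, "dy": 0.035, "dz": 0.04, "wx": 0, "wy": 0, "wz": 0, "gripper": 1},
    {"dx": 0.06, "dy": 0.07, "dz": 0.08, "wx": 0, "wy": 0, "wz": 0, "gripper": 1},
    {"dx": 0.07, "dy": 0.07, "dz": 0.117, "wx": 0, "wy": 0, "wz": 0, "gripper": 1},
    {"dx": 0.09, "dy": 0.07, "dz": 0.117, "wx": 0, "wy": 0, "wz": 0, "gripper": 1},
    {"dx": 0.12, "dy": 0.07, "dz": 0.117, "wx": 0, "wy": 0, "wz": 0, "gripper": 1},
    {"dx": 0.15, "dy": 0.07, "dz": 0.117, "wx": 0, "wy": 0, "wz": 0, "gripper": 1},
    {"dx": 0.161, "dy": 0.07, "dz": 0.117, "wx": 0, "wy": 0, "wz": 0, "gripper": 1},
    {"dx": 0.161, "dy": 0.07, "dz": 0.117, "wx": 0, "wy": 0, "wz": 0, "gripper": 1}
  ]
}}

```text
clock: 2.5
position: [579.1, -205.8, 49.3]
ee_rot: [-0.085, 0.703, 0.085, 0.701]
contact_force: [-0.7, 0.4, -0.0]
gripper_width: 0.2
```

```bash
python3 go.py 528 -218 50 1.811
python3 - <<'E'
from bench import *
from h import *
a=get_image("side")["img"];b=get_image("top")["img"]
cv2.imwrite("pics/p1.png",np.hstack([crop(a,280,170,400,310,3),crop(b,330,150,450,290,3)]))
E
```

```text
cur [ 579.1 -205.8   49.3] psi 1.811 -> 1.811 q [-0.08  0.55 -0.23  0.   -0.8  -1.25] t 2.5
dxyz [-0.0006  0.0004 -0.0525] w [ 0.01 -0.17 -0.04] grip 0.2 F [-0.7  0.4 -0. ]
```

View pics/p1.png

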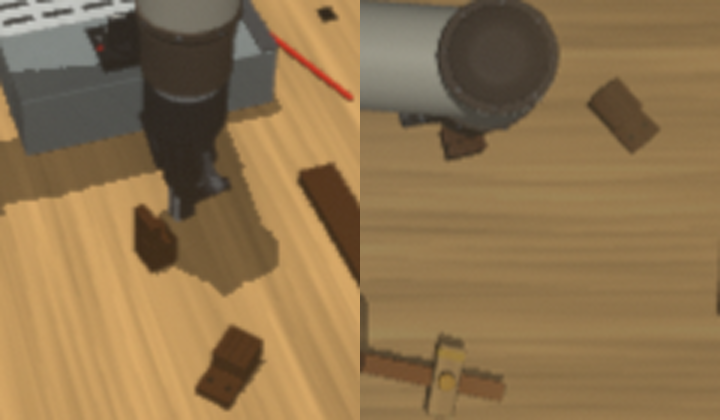

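Call:
{"method": "arm_command", "body": {
  "rows": [
    {"dx": 0, "dy": 0, "dz": -0.01, "wx": 0, "wy": 0, "wz": 0, "gripper": 1},
    {"dx": 0, "dy": 0, "dz": -0.016, "wx": 0, "wy": 0, "wz": 0, "gripper": 1},
    {"dx": 0, "dy": 0, "dz": -0.021, "wx": 0, "wy": 0, "wz": 0, "gripper": 1},
    {"dx": 0, "dy": 0, "dz": -0.026, "wx": 0, "wy": 0, "wz": 0, "gripper": 1},
    {"dx": 0, "dy": 0, "dz": -0.031, "wx": 0, "wy": 0, "wz": 0, "gripper": 1},
    {"dx": 0, "dy": 0, "dz": -0.036, "wx": 0, "wy": 0, "wz": 0, "gripper": 1},
    {"dx": 0, "dy": 0, "dz": -0.041, "wx": 0, "wy": 0, "wz": 0, "gripper": 1},
    {"dx": 0, "dy": 0, "dz": -0.045, "wx": 0, "wy": 0, "wz": 0, "gripper": 1}
  ]
}}

```text
clock: 3.4
position: [536.8, -217.1, 51.9]
ee_rot: [-0.085, 0.701, 0.084, 0.703]
contact_force: [0.9, 0.2, -0.1]
gripper_width: -0.0
```

```bash
python3 go.py 528 -218 50 1.811
python3 - <<'E'
from bench import *
from h import *
a=get_image("side")["img"];b=get_image("top")["img"]
cv2.imwrite("pics/p2.png",np.hstack([crop(a,280,170,400,310,3),crop(b,330,150,450,290,3)]))
E
```

```text
cur [ 536.8 -217.1   51.9] psi 1.811 -> 1.811 q [-0.1   0.49 -0.33  0.   -0.75 -1.23] t 3.4
dxyz [ 0.0019  0.0012 -0.0088] w [0.02 0.12 0.09] grip -0.0 F [ 0.9  0.2 -0.1]
```

View pics/p2.png

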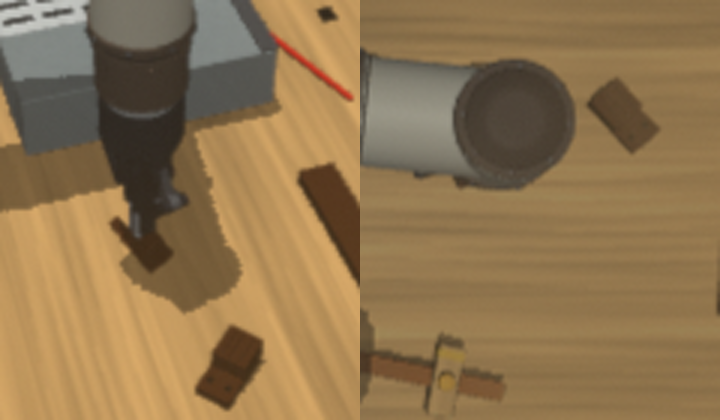

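Call:
{"method": "arm_command", "body": {
  "rows": [
    {"dx": 0, "dy": 0, "dz": -0.005, "wx": 0, "wy": 0, "wz": 0, "gripper": 1},
    {"dx": 0, "dy": 0, "dz": -0.01, "wx": 0, "wy": 0, "wz": 0, "gripper": 1},
    {"dx": 0, "dy": 0, "dz": -0.015, "wx": 0, "wy": 0, "wz": 0, "gripper": 1},
    {"dx": 0, "dy": 0, "dz": -0.02, "wx": 0, "wy": 0, "wz": 0, "gripper": 1},
    {"dx": -0.04, "dy": 0, "dz": -0.02, "wx": 0, "wy": 0, "wz": 0, "gripper": 1},
    {"dx": -0.09, "dy": 0, "dz": -0.02, "wx": 0, "wy": 0, "wz": 0, "gripper": 0.5},
    {"dx": -0.13, "dy": 0.045, "dz": 0, "wx": 0, "wy": 0, "wz": 0, "gripper": -0.3},
    {"dx": -0.13, "dy": 0.09, "dz": 0.02, "wx": 0, "wy": 0, "wz": 0, "gripper": -0.4}
  ]
}}

```text
clock: 4.3
position: [534.8, -135.6, 185.3]
ee_rot: [-0.085, 0.698, 0.082, 0.706]
contact_force: [1.2, 0.0, -0.2]
gripper_width: 43.1
```

Run:
```python
from bench import *
from h import *
import pickle
A=get_image("side");B=get_image("top");pickle.dump((A,B),open("o2.pkl","wb"))
a=A["img"];b=B["img"]
cv2.imwrite("pics/p3.png",np.hstack([crop(a,280,170,400,310,3),crop(b,330,150,450,290,3)]))
```

```text
(no output)
```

View pics/p3.png

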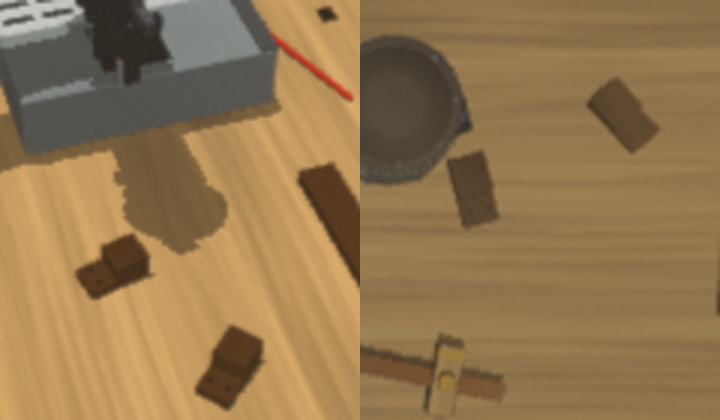

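```bash
python3 - <<'E'
from fit import *
import pickle
s,t=pickle.load(open("o2.pkl","rb"))
rz=lambda p:Ro.from_rotvec([0,0,p[2]]).as_matrix()
tf=lambda p:np.array([p[0],p[1],0.])
rb=(357,198,380,230); rs=(300,244,335,275)
a=(t,rb,soft(t,rb,78,111)); b=(s,rs,soft(s,rs,75,140))
for v,nm in(([a,b],"both"),([a],"top"),([b],"side")):
  print("B",nm,fit(v,PULL,rz,tf,np.array([507,-222,.24]),np.array([5,5,.1])))
E
python3 go.py 514 -224 80 1.8
```

```text
B both (array([ 5.07398436e+02, -2.23373659e+02,  2.39818157e-01]), np.float64(46.812043292569825))
B top (array([ 5.06377370e+02, -2.23830766e+02,  2.50362645e-01]), np.float64(12.94514218413558))
B side (array([ 5.08416519e+02, -2.22838590e+02,  2.30058860e-01]), np.float64(29.199176466038324))
cur [ 534.4 -131.1  182.9] psi 1.816 -> 1.8 q [ 0.05  0.3  -0.25  0.   -1.01 -1.38] t 4.4
dxyz [ 0.1028 -0.0849 -0.0432] w [0.94 0.44 0.13] grip 57.6 F [-0.2 -1.6 -0.2]
```

```bash
python3 go.py 519.1 -220.5 10.5 1.811
```

```text
cur [ 534.4 -131.1  182.9] psi 1.816 -> 1.811 q [ 0.05  0.3  -0.25  0.   -1.01 -1.38] t 4.4
dxyz [ 0.1724 -0.0826 -0.0379] w [0.31 0.44 0.13] grip 57.6 F [-0.2 -1.6 -0.2]
```

Call:
{"method": "arm_command", "body": {
  "rows": [
    {"dx": 0.02, "dy": -0.041, "dz": -0.019, "wx": 0.3, "wy": 0.4, "wz": 0.1, "gripper": -0.4},
    {"dx": 0.06, "dy": -0.0826, "dz": -0.038, "wx": 0.3, "wy": 0.4, "wz": 0.1, "gripper": -0.4},
    {"dx": 0.1, "dy": -0.0826, "dz": -0.038, "wx": 0.3, "wy": 0.4, "wz": 0.1, "gripper": -0.4},
    {"dx": 0.12, "dy": -0.0826, "dz": -0.038, "wx": 0.3, "wy": 0.4, "wz": 0.1, "gripper": -0.4},
    {"dx": 0.145, "dy": -0.0826, "dz": -0.038, "wx": 0.3, "wy": 0.4, "wz": 0.1, "gripper": -0.4},
    {"dx": 0.165, "dy": -0.0826, "dz": -0.038, "wx": 0.3, "wy": 0.4, "wz": 0.1, "gripper": -0.4},
    {"dx": 0.1724, "dy": -0.0826, "dz": -0.038, "wx": 0.3, "wy": 0.4, "wz": 0.1, "gripper": -0.4},
    {"dx": 0.1724, "dy": -0.0826, "dz": -0.038, "wx": 0.3, "wy": 0.4, "wz": 0.1, "gripper": -0.4}
  ]
}}

```text
clock: 5.2
position: [518.0, -220.6, 9.4]
ee_rot: [-0.085, 0.703, 0.085, 0.701]
contact_force: [0.4, -0.9, -0.7]
gripper_width: 59.7
```

```bash
python3 go.py 519.1 -220.5 10.5 1.811
python3 - <<'E'
from bench import *
from h import *
a=get_image("side")["img"];b=get_image("top")["img"]
cv2.imwrite("pics/p4.png",np.hstack([crop(a,280,200,360,290,5),crop(b,330,170,390,260,4)[:450]]) if 0 else crop(a,280,200,360,290,6))
E
```

```text
cur [ 518.  -220.6    9.4] psi 1.811 -> 1.811 q [-0.11  0.54 -0.4   0.   -0.64 -1.22] t 5.2
dxyz [-0.0011 -0.0001  0.0011] w [-0.   -0.11 -0.03] grip 59.7 F [ 0.4 -0.9 -0.7]
```

View pics/p4.png

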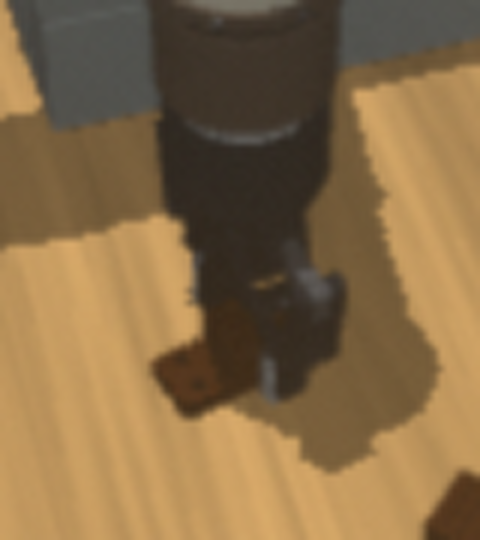

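Call:
{"method": "arm_command", "body": {
  "rows": [
    {"dx": 0, "dy": 0, "dz": 0, "wx": 0, "wy": 0, "wz": 0, "gripper": 0},
    {"dx": 0, "dy": 0, "dz": 0, "wx": 0, "wy": 0, "wz": 0, "gripper": 0.3},
    {"dx": 0, "dy": 0, "dz": 0, "wx": 0, "wy": 0, "wz": 0, "gripper": 0.6},
    {"dx": 0, "dy": 0, "dz": 0, "wx": 0, "wy": 0, "wz": 0, "gripper": 0.6},
    {"dx": 0, "dy": 0, "dz": 0, "wx": 0, "wy": 0, "wz": 0, "gripper": 0.6},
    {"dx": -0.03, "dy": 0, "dz": 0, "wx": 0, "wy": 0, "wz": 0, "gripper": 0.6},
    {"dx": -0.07, "dy": 0, "dz": 0, "wx": 0, "wy": 0, "wz": 0, "gripper": 0.6},
    {"dx": -0.11, "dy": 0, "dz": 0, "wx": 0, "wy": 0, "wz": 0, "gripper": 0.6}
  ]
}}

```text
clock: 6.1
position: [518.7, -220.5, 122.2]
ee_rot: [-0.085, 0.702, 0.085, 0.702]
contact_force: [0.8, -0.3, -1.6]
gripper_width: 33.1
```

```bash
python3 go.py 519.1 -220.5 160 1.811
python3 - <<'E'
from bench import *
from h import *
a=get_image("side")["img"];b=get_image("top")["img"]
cv2.imwrite("pics/p5.png",crop(a,260,150,360,280,5))
E
```

```text
cur [ 518.7 -220.5  122.2] psi 1.811 -> 1.811 q [-0.11  0.38 -0.29  0.   -0.89 -1.22] t 6.1
dxyz [-0.0378 -0.0001  0.0004] w [0.03 0.03 0.03] grip 33.1 F [ 0.8 -0.3 -1.6]
```

View pics/p5.png

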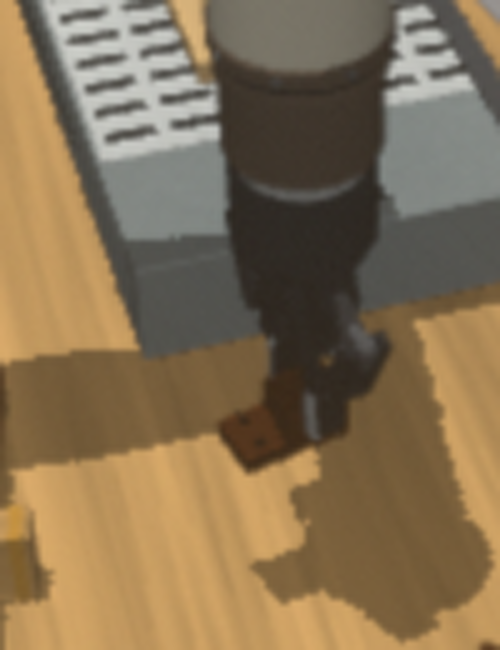

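```bash
python3 go.py 603.7 243.7 160 1.587
```

```text
cur [ 523.2 -221.5  127.6] psi 1.813 -> 1.587 q [-0.11  0.38 -0.29  0.   -0.89 -1.22] t 6.2
dxyz [-0.033   0.4322  0.1901] w [12.94  0.81  0.32] grip 32.7 F [1.1 0.1 0.6]
```

Call:
{"method": "arm_command", "body": {
  "rows": [
    {"dx": -0.045, "dy": 0.01, "dz": 0.005, "wx": 2, "wy": 0.8, "wz": 0.3, "gripper": 0.6},
    {"dx": -0.075, "dy": 0.03, "dz": 0.015, "wx": 4, "wy": 0.8, "wz": 0.3, "gripper": 0.6},
    {"dx": -0.08, "dy": 0.07, "dz": 0.03, "wx": 6, "wy": 0.8, "wz": 0.3, "gripper": 0.6},
    {"dx": -0.08, "dy": 0.11, "dz": 0.05, "wx": 8, "wy": 0.8, "wz": 0.3, "gripper": 0.6},
    {"dx": -0.08, "dy": 0.155, "dz": 0.07, "wx": 10, "wy": 0.8, "wz": 0.3, "gripper": 0.6},
    {"dx": -0.08, "dy": 0.2, "dz": 0.09, "wx": 12.9, "wy": 0.8, "wz": 0.3, "gripper": 0.6},
    {"dx": -0.08, "dy": 0.245, "dz": 0.11, "wx": 12.9, "wy": 0.8, "wz": 0.3, "gripper": 0.6},
    {"dx": -0.08, "dy": 0.29, "dz": 0.13, "wx": 12.9, "wy": 0.8, "wz": 0.3, "gripper": 0.6}
  ]
}}

```text
clock: 7.0
position: [578.2, 93.4, 206.7]
ee_rot: [-0.006, 0.707, 0.006, 0.707]
contact_force: [1.5, -0.8, 0.5]
gripper_width: 32.7
```

```bash
python3 go.py 603.7 243.7 145 1.587
```

```text
cur [578.2  93.4 206.7] psi 1.588 -> 1.587 q [ 0.44  0.34 -0.13  0.   -1.11 -1.99] t 7.0
dxyz [0.0616 0.1498 0.028 ] w [ 0.04 -0.03  0.02] grip 32.7 F [ 1.5 -0.8  0.5]
```

Call:
{"method": "arm_command", "body": {
  "rows": [
    {"dx": 0, "dy": 0.045, "dz": 0.01, "wx": 0, "wy": 0, "wz": 0, "gripper": 0.6},
    {"dx": 0, "dy": 0.09, "dz": 0.02, "wx": 0, "wy": 0, "wz": 0, "gripper": 0.6},
    {"dx": 0.01, "dy": 0.13, "dz": 0.028, "wx": 0, "wy": 0, "wz": 0, "gripper": 0.6},
    {"dx": 0.03, "dy": 0.15, "dz": 0.028, "wx": 0, "wy": 0, "wz": 0, "gripper": 0.6},
    {"dx": 0.05, "dy": 0.15, "dz": 0.028, "wx": 0, "wy": 0, "wz": 0, "gripper": 0.6},
    {"dx": 0.061, "dy": 0.15, "dz": 0.028, "wx": 0, "wy": 0, "wz": 0, "gripper": 0.6},
    {"dx": 0.0616, "dy": 0.15, "dz": 0.028, "wx": 0, "wy": 0, "wz": 0, "gripper": 0.6},
    {"dx": 0.0616, "dy": 0.15, "dz": 0.028, "wx": 0, "wy": 0, "wz": 0, "gripper": 0.6}
  ]
}}

```text
clock: 7.8
position: [604.0, 243.3, 145.4]
ee_rot: [-0.006, 0.707, 0.006, 0.707]
contact_force: [0.3, -0.2, -0.5]
gripper_width: 32.4
```

```bash
python3 go.py 603.7 243.7 109.4 1.587
python3 - <<'E'
from bench import *
from fit import *
a=get_image("side");b=get_image("top")
import pickle; pickle.dump((a,b),open("o3.pkl","wb"))
# expected pull outline overlay
s=arm.read_state(); p=s["position"]
for d,roi,sc,fn in((a,(260,80,360,190),5,"pics/p6.png"),(b,(140,145,260,215),6,"pics/p7.png")):
    im=crop(d["img"],*roi,sc)
    R=Ro.from_rotvec([0,0,.016]).as_matrix(); t=p-R@np.array([11,0,9.4])
    for bx in PULL:
        q=cv2.convexHull((((P(d,bx@R.T+t)-roi[:2]+.5)*sc)).astype(np.int32)); cv2.polylines(im,[q],True,(0,255,0),1)
    cv2.imwrite(fn,im)
E
```

```text
cur [604.  243.3 145.4] psi 1.587 -> 1.587 q [ 0.63  0.49 -0.04  0.   -1.04 -2.19] t 7.8
dxyz [ 0.036   0.0004 -0.0003] w [ 0.01 -0.01  0.02] grip 32.4 F [ 0.3 -0.2 -0.5]
```

View pics/p6.png

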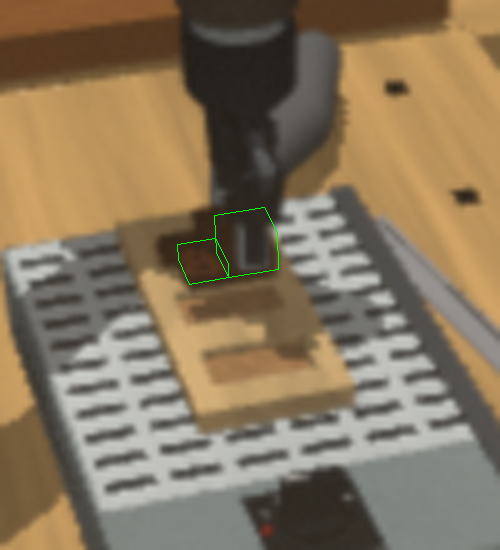

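View pics/p7.png

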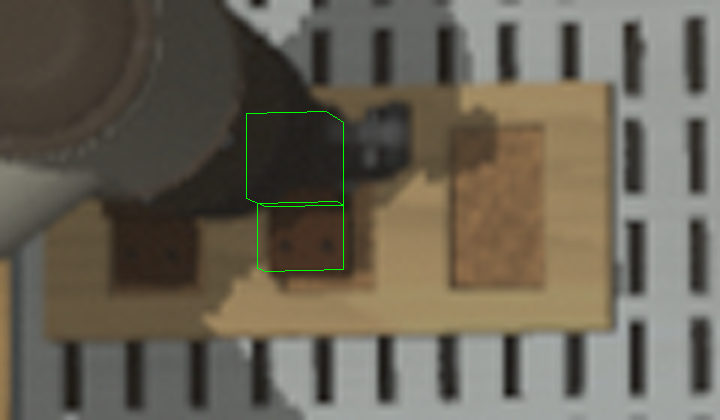

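Call:
{"method": "arm_command", "body": {
  "rows": [
    {"dx": 0.008, "dy": 0.0008, "dz": 0, "wx": 0, "wy": 0, "wz": 0, "gripper": 0.6},
    {"dx": 0.016, "dy": 0.0008, "dz": 0, "wx": 0, "wy": 0, "wz": 0, "gripper": 0.6},
    {"dx": 0.022, "dy": 0.0008, "dz": 0, "wx": 0, "wy": 0, "wz": 0, "gripper": 0.6},
    {"dx": 0.026, "dy": 0.0008, "dz": 0, "wx": 0, "wy": 0, "wz": 0, "gripper": 0.6},
    {"dx": 0.03, "dy": 0.0008, "dz": 0, "wx": 0, "wy": 0, "wz": 0, "gripper": 0.6},
    {"dx": 0.033, "dy": 0.0008, "dz": 0, "wx": 0, "wy": 0, "wz": 0, "gripper": 0.6},
    {"dx": 0.035, "dy": 0.0008, "dz": 0, "wx": 0, "wy": 0, "wz": 0, "gripper": 0.6},
    {"dx": 0.035, "dy": 0.0008, "dz": 0, "wx": 0, "wy": 0, "wz": 0, "gripper": 0.6}
  ]
}}

```text
clock: 8.7
position: [604.5, 244.5, 112.9]
ee_rot: [-0.006, 0.706, 0.006, 0.708]
contact_force: [-2.9, -0.1, 5.6]
gripper_width: 32.7
```

```bash
python3 go.py 603.7 243.7 109.4 1.587
python3 - <<'E'
from bench import *
from fit import *
a=get_image("side");b=get_image("top")
cv2.imwrite("pics/p8.png",crop(a,280,100,340,180,7));cv2.imwrite("pics/p9.png",crop(b,140,145,260,215,6))
E
```

```text
cur [604.5 244.5 112.9] psi 1.588 -> 1.587 q [ 0.63  0.53 -0.08  0.   -0.97 -2.19] t 8.7
dxyz [ 0.0035 -0.0007 -0.0008] w [ 0.04  0.12 -0.02] grip 32.7 F [-2.9 -0.1  5.6]Traceback (most recent call last):
  File "<stdin>", line 4, in <module>
  File "h.py", line 8, in crop
    def crop(img,x0,y0,x1,y1,s): return cv2.resize(img[y0:y1,x0:x1,::-1],None,fx=s,fy=s,interpolation=cv2.INTER_CUBIC)
                                                   ~~~^^^^^^^^^^^^^^^^^^
KeyError: (slice(100, 180, None), slice(280, 340, None), slice(None, None, -1))
```

Run:
```python
from bench import *
from fit import *
a=get_image("side")["img"];b=get_image("top")["img"]
cv2.imwrite("pics/p8.png",crop(a,280,100,340,180,7));cv2.imwrite("pics/p9.png",crop(b,140,145,260,215,6))
```

```text
(no output)
```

View pics/p8.png

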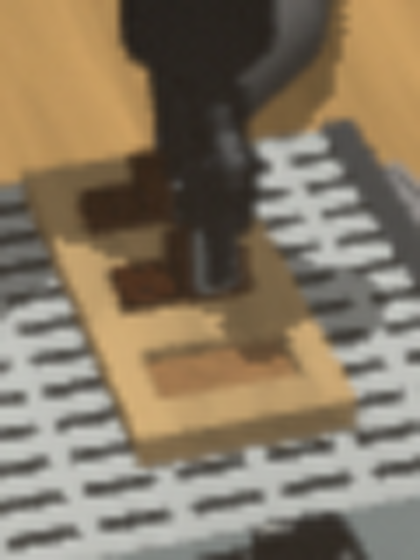

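View pics/p9.png

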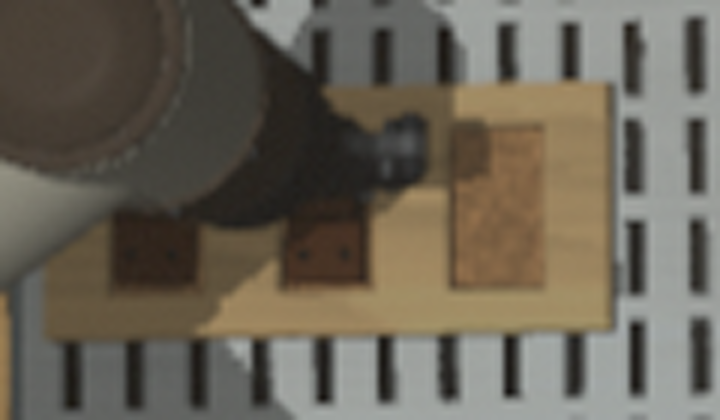

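Call:
{"method": "arm_command", "body": {
  "rows": [
    {"dx": 0, "dy": -0.0005, "dz": -0.0005, "wx": 0, "wy": 0, "wz": 0, "gripper": 0.1},
    {"dx": 0, "dy": -0.0005, "dz": -0.0005, "wx": 0, "wy": 0, "wz": 0, "gripper": -0.1},
    {"dx": 0, "dy": -0.0005, "dz": -0.0005, "wx": 0, "wy": 0, "wz": 0, "gripper": -0.15},
    {"dx": 0, "dy": -0.0005, "dz": -0.0005, "wx": 0, "wy": 0, "wz": 0, "gripper": -0.15},
    {"dx": -0.02, "dy": -0.0005, "dz": -0.0005, "wx": 0, "wy": 0, "wz": 0, "gripper": -0.15},
    {"dx": -0.06, "dy": -0.0005, "dz": -0.0005, "wx": 0, "wy": 0, "wz": 0, "gripper": -0.15},
    {"dx": -0.09, "dy": -0.03, "dz": 0, "wx": 0, "wy": 0, "wz": 0, "gripper": -0.15},
    {"dx": -0.1, "dy": -0.08, "dz": 0, "wx": 0, "wy": 0, "wz": 0, "gripper": -0.2}
  ]
}}

```text
clock: 9.7
position: [607.6, 167.3, 216.5]
ee_rot: [-0.006, 0.704, 0.009, 0.71]
contact_force: [0.8, -1.4, 0.8]
gripper_width: 51.1
```

Call:
{"method": "arm_command", "body": {
  "rows": [
    {"dx": 0, "dy": -0.05, "dz": 0, "wx": 0, "wy": 0, "wz": 0, "gripper": -0.3},
    {"dx": 0, "dy": -0.1, "dz": 0, "wx": 0, "wy": 0, "wz": 0, "gripper": -0.4},
    {"dx": 0, "dy": -0.15, "dz": 0, "wx": 0, "wy": 0, "wz": 0, "gripper": -0.4},
    {"dx": 0, "dy": -0.2, "dz": 0, "wx": 0, "wy": 0, "wz": 0, "gripper": -0.4},
    {"dx": 0, "dy": -0.25, "dz": 0, "wx": 5, "wy": 0, "wz": 0, "gripper": -0.4},
    {"dx": 0, "dy": -0.3, "dz": 0, "wx": -5, "wy": 0, "wz": 0, "gripper": -0.4},
    {"dx": 0, "dy": -0.35, "dz": 0, "wx": -12, "wy": 0, "wz": 0, "gripper": -0.4},
    {"dx": 0, "dy": -0.4, "dz": 0, "wx": -20, "wy": 0, "wz": 0, "gripper": -0.4}
  ]
}}

```text
clock: 10.5
position: [615.8, -226.7, 215.3]
ee_rot: [-0.128, 0.692, 0.13, 0.699]
contact_force: [1.5, 0.0, 0.5]
gripper_width: 59.9
```

```bash
cat > chk.py <<'E'
from bench import *
from fit import *
import sys,pickle
a=get_image("side");b=get_image("top"); n=sys.argv[1]
pickle.dump((a,b),open("o4.pkl","wb"))
cv2.imwrite(f"pics/c{n}s.png",crop(a["img"],280,100,340,180,7));cv2.imwrite(f"pics/c{n}t.png",crop(b["img"],140,145,260,215,6))
E
python3 chk.py 1;  python3 go.py 586 -356 160 2.31
```

```text
cur [ 615.3 -230.1  214.5] psi 1.927 -> 2.31 q [-0.11  0.45  0.06 -0.   -1.18 -1.1 ] t 10.6
dxyz [ 0.0539 -0.1077 -0.0719] w [-21.93   0.5    0.13] grip 59.5 F [ 0.   0.8 -0.5]
```

View pics/c1s.png

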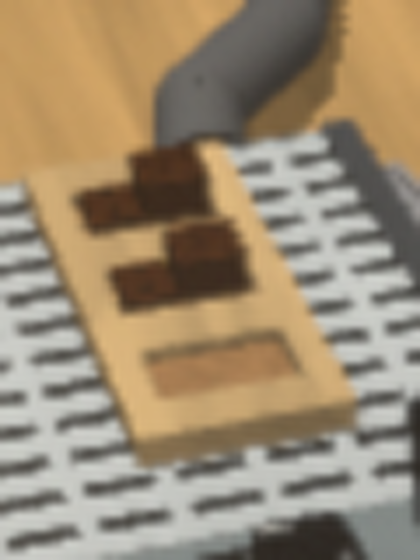

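View pics/c1t.png

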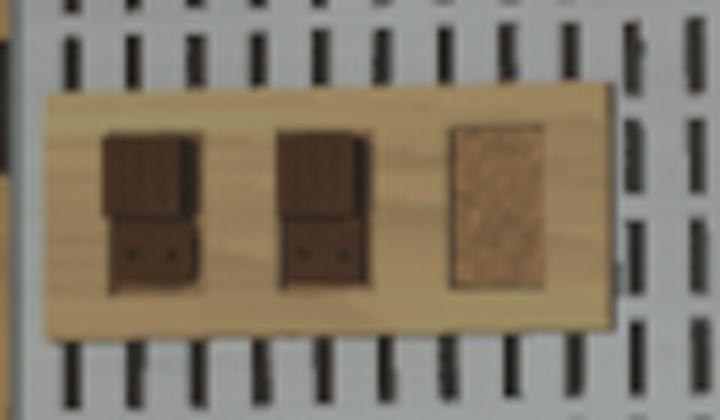

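```bash
python3 go.py 585 -357 70 2.308
```

```text
cur [ 615.3 -230.1  214.5] psi 1.927 -> 2.308 q [-0.11  0.45  0.06 -0.   -1.18 -1.1 ] t 10.6
dxyz [ 0.1439 -0.1082 -0.074 ] w [-21.81   0.5    0.13] grip 59.5 F [ 0.   0.8 -0.5]
```

Call:
{"method": "arm_command", "body": {
  "rows": [
    {"dx": 0.01, "dy": -0.038, "dz": -0.025, "wx": -7, "wy": 0.5, "wz": 0.1, "gripper": -0.4},
    {"dx": 0.03, "dy": -0.072, "dz": -0.05, "wx": -14, "wy": 0.5, "wz": 0.1, "gripper": -0.4},
    {"dx": 0.07, "dy": -0.1, "dz": -0.07, "wx": -20, "wy": 0.5, "wz": 0.1, "gripper": -0.4},
    {"dx": 0.11, "dy": -0.108, "dz": -0.074, "wx": -21.8, "wy": 0.5, "wz": 0.1, "gripper": -0.4},
    {"dx": 0.14, "dy": -0.108, "dz": -0.074, "wx": -21.8, "wy": 0.5, "wz": 0.1, "gripper": -0.4},
    {"dx": 0.144, "dy": -0.108, "dz": -0.074, "wx": -21.8, "wy": 0.5, "wz": 0.1, "gripper": -0.4},
    {"dx": 0.144, "dy": -0.108, "dz": -0.074, "wx": -21.8, "wy": 0.5, "wz": 0.1, "gripper": -0.4},
    {"dx": 0.144, "dy": -0.108, "dz": -0.074, "wx": -21.8, "wy": 0.5, "wz": 0.1, "gripper": -0.4}
  ]
}}

```text
clock: 11.4
position: [586.6, -356.9, 72.2]
ee_rot: [-0.256, 0.659, 0.254, 0.66]
contact_force: [0.1, -1.3, -0.5]
gripper_width: 60.2
```

```bash
python3 go.py 585 -357 11 2.308
```

```text
cur [ 586.6 -356.9   72.2] psi 2.309 -> 2.308 q [-0.31  0.62 -0.02  0.   -0.93 -0.52] t 11.4
dxyz [ 0.0612  0.0013 -0.0014] w [0.05 0.07 0.25] grip 60.2 F [ 0.1 -1.3 -0.5]
```

Call:
{"method": "arm_command", "body": {
  "rows": [
    {"dx": 0.02, "dy": 0.001, "dz": -0.001, "wx": 0, "wy": 0, "wz": 0, "gripper": -0.4},
    {"dx": 0.04, "dy": 0.001, "dz": -0.001, "wx": 0, "wy": 0, "wz": 0, "gripper": -0.4},
    {"dx": 0.055, "dy": 0.001, "dz": -0.001, "wx": 0, "wy": 0, "wz": 0, "gripper": -0.4},
    {"dx": 0.061, "dy": 0.001, "dz": -0.001, "wx": 0, "wy": 0, "wz": 0, "gripper": -0.4},
    {"dx": 0.061, "dy": 0.001, "dz": -0.001, "wx": 0, "wy": 0, "wz": 0, "gripper": -0.4},
    {"dx": 0.061, "dy": 0.001, "dz": -0.001, "wx": 0, "wy": 0, "wz": 0, "gripper": 0},
    {"dx": 0.061, "dy": 0.001, "dz": -0.001, "wx": 0, "wy": 0, "wz": 0, "gripper": 0.4},
    {"dx": 0.061, "dy": 0.001, "dz": -0.001, "wx": 0, "wy": 0, "wz": 0, "gripper": 0.6}
  ]
}}

```text
clock: 12.2
position: [586.5, -357.3, 12.8]
ee_rot: [-0.257, 0.658, 0.253, 0.661]
contact_force: [0.6, 0.4, 4.0]
gripper_width: 32.5
```

```bash
python3 go.py 585 -357 11 2.308
```

```text
cur [ 586.5 -357.3   12.8] psi 2.309 -> 2.308 q [-0.31  0.68 -0.07  0.   -0.81 -0.52] t 12.2
dxyz [ 0.0018  0.0013 -0.0009] w [0.07 0.13 0.4 ] grip 32.5 F [0.6 0.4 4. ]
```

Call:
{"method": "arm_command", "body": {
  "rows": [
    {"dx": 0, "dy": 0, "dz": 0, "wx": 0, "wy": 0, "wz": 0, "gripper": 0.6},
    {"dx": -0.03, "dy": 0, "dz": 0, "wx": 0, "wy": 0, "wz": 0, "gripper": 0.6},
    {"dx": -0.07, "dy": 0, "dz": 0, "wx": 0, "wy": 0, "wz": 0, "gripper": 0.6},
    {"dx": -0.11, "dy": 0, "dz": 0, "wx": 5, "wy": 0, "wz": 0, "gripper": 0.6},
    {"dx": -0.15, "dy": 0, "dz": 0, "wx": 12, "wy": 0, "wz": 0, "gripper": 0.6},
    {"dx": -0.18, "dy": 0.02, "dz": 0, "wx": 20, "wy": 0, "wz": 0, "gripper": 0.6},
    {"dx": -0.19, "dy": 0.05, "dz": 0.02, "wx": 28, "wy": 0, "wz": 0, "gripper": 0.6},
    {"dx": -0.19, "dy": 0.09, "dz": 0.04, "wx": 36, "wy": 0, "wz": 0, "gripper": 0.6}
  ]
}}

```text
clock: 13.0
position: [555.2, -263.5, 204.6]
ee_rot: [-0.038, 0.702, 0.034, 0.71]
contact_force: [1.2, 0.5, -1.6]
gripper_width: 32.6
```

```bash
python3 go.py 605.8 168.7 150 1.587
python3 - <<'E'
from fit import *
import pickle
s,t=pickle.load(open("o4.pkl","rb"))
rz=lambda p:Ro.from_rotvec([0,0,p[2]]).as_matrix()
tf=lambda p:np.array([p[0],p[1],100.])
# visible tops only: use dark mask in nest; silhouettes exclude parts below rim, approximates
for nm,rt,rs,y in(("C",(152,163,178,196),(288,118,313,135),318),("B",(181,163,206,196),(293,129,318,147),243)):
    for d,r,v in((t,rt,(75,112)),(s,rs,(75,145))):
        T=soft(d,r,*v); print(nm,fit([(d,r,T)],PULL,rz,tf,np.array([592,y,.016]),np.array([4,4,.04])))
E
```

```text
cur [ 555.2 -263.5  204.6] psi 1.673 -> 1.587 q [-0.18  0.38 -0.07  0.   -1.11 -1.29] t 13.0
dxyz [0.053  0.4251 0.0938] w [4.92 0.66 0.33] grip 32.6 F [ 1.2  0.5 -1.6]
C (array([5.90216336e+02, 3.15935634e+02, 5.39197290e-03]), np.float64(24.1728691976368))
C (array([ 5.92409180e+02,  3.19167338e+02, -2.29789008e-02]), np.float64(49.48309072648668))
B (array([ 5.89611307e+02,  2.40834958e+02, -4.64300540e-03]), np.float64(17.51397158310466))
B (array([5.92690836e+02, 2.48755907e+02, 6.63481096e-02]), np.float64(59.703157969069984))
```

Call:
{"method": "arm_command", "body": {
  "rows": [
    {"dx": 0, "dy": 0.045, "dz": 0.01, "wx": 1, "wy": 0.6, "wz": 0.3, "gripper": 0.6},
    {"dx": 0, "dy": 0.09, "dz": 0.02, "wx": 2, "wy": 0.6, "wz": 0.3, "gripper": 0.6},
    {"dx": 0, "dy": 0.135, "dz": 0.03, "wx": 4.9, "wy": 0.6, "wz": 0.3, "gripper": 0.6},
    {"dx": 0, "dy": 0.18, "dz": 0.04, "wx": 4.9, "wy": 0.6, "wz": 0.3, "gripper": 0.6},
    {"dx": 0, "dy": 0.225, "dz": 0.05, "wx": 4.9, "wy": 0.6, "wz": 0.3, "gripper": 0.6},
    {"dx": 0, "dy": 0.27, "dz": 0.06, "wx": 4.9, "wy": 0.6, "wz": 0.3, "gripper": 0.6},
    {"dx": 0, "dy": 0.315, "dz": 0.07, "wx": 4.9, "wy": 0.6, "wz": 0.3, "gripper": 0.6},
    {"dx": 0, "dy": 0.36, "dz": 0.08, "wx": 4.9, "wy": 0.6, "wz": 0.3, "gripper": 0.6}
  ]
}}

```text
clock: 13.8
position: [597.8, 104.6, 203.4]
ee_rot: [-0.006, 0.707, 0.006, 0.707]
contact_force: [0.5, -0.7, -0.6]
gripper_width: 32.8
```

```bash
python3 go.py 606.8 168.7 145 1.587
```

```text
cur [597.8 104.6 203.4] psi 1.587 -> 1.587 q [ 0.44  0.37 -0.08  0.   -1.11 -1.99] t 13.8
dxyz [0.0583 0.064  0.01  ] w [0.02 0.06 0.02] grip 32.8 F [ 0.5 -0.7 -0.6]
```

Call:
{"method": "arm_command", "body": {
  "rows": [
    {"dx": 0, "dy": 0.035, "dz": 0.005, "wx": 0, "wy": 0, "wz": 0, "gripper": 0.6},
    {"dx": 0.01, "dy": 0.06, "dz": 0.01, "wx": 0, "wy": 0, "wz": 0, "gripper": 0.6},
    {"dx": 0.03, "dy": 0.064, "dz": 0.01, "wx": 0, "wy": 0, "wz": 0, "gripper": 0.6},
    {"dx": 0.05, "dy": 0.064, "dz": 0.01, "wx": 0, "wy": 0, "wz": 0, "gripper": 0.6},
    {"dx": 0.058, "dy": 0.064, "dz": 0.01, "wx": 0, "wy": 0, "wz": 0, "gripper": 0.6},
    {"dx": 0.058, "dy": 0.064, "dz": 0.01, "wx": 0, "wy": 0, "wz": 0, "gripper": 0.6},
    {"dx": 0.058, "dy": 0.064, "dz": 0.01, "wx": 0, "wy": 0, "wz": 0, "gripper": 0.6},
    {"dx": 0.058, "dy": 0.064, "dz": 0.01, "wx": 0, "wy": 0, "wz": 0, "gripper": 0.6}
  ]
}}

```text
clock: 14.6
position: [607.6, 168.7, 146.8]
ee_rot: [-0.006, 0.706, 0.006, 0.708]
contact_force: [0.3, -0.3, 0.2]
gripper_width: 32.4
```

```bash
python3 go.py 606.8 168.7 112.8 1.587; python3 chk.py 2
```

```text
cur [607.6 168.7 146.8] psi 1.587 -> 1.587 q [ 0.53  0.46 -0.1   0.   -1.01 -2.08] t 14.6
dxyz [ 0.0339  0.     -0.0009] w [ 0.01  0.2  -0.03] grip 32.4 F [ 0.3 -0.3  0.2]
```

View pics/c2s.png

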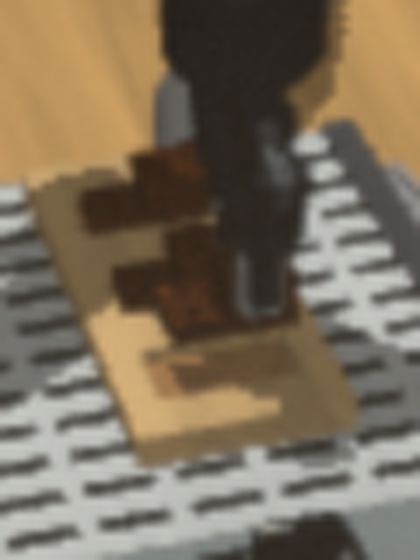

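View pics/c2t.png

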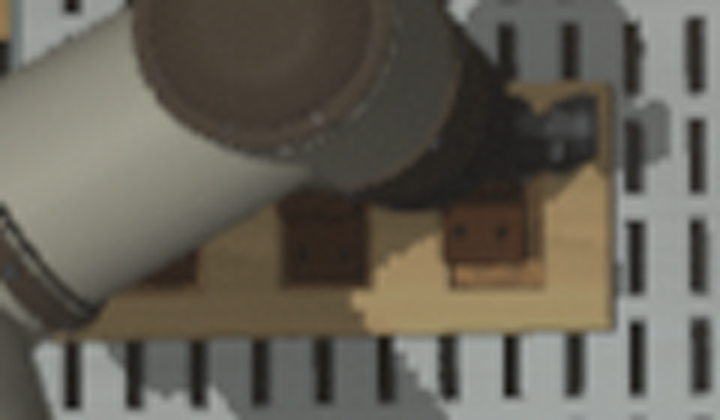

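Call:
{"method": "arm_command", "body": {
  "rows": [
    {"dx": 0.008, "dy": 0.0005, "dz": -0.0009, "wx": 0, "wy": 0.2, "wz": 0, "gripper": 0.6},
    {"dx": 0.016, "dy": 0.0005, "dz": -0.0009, "wx": 0, "wy": 0.2, "wz": 0, "gripper": 0.6},
    {"dx": 0.022, "dy": 0.0005, "dz": -0.0009, "wx": 0, "wy": 0.2, "wz": 0, "gripper": 0.6},
    {"dx": 0.026, "dy": 0.0005, "dz": -0.0009, "wx": 0, "wy": 0.2, "wz": 0, "gripper": 0.6},
    {"dx": 0.029, "dy": 0.0005, "dz": -0.0009, "wx": 0, "wy": 0.2, "wz": 0, "gripper": 0.6},
    {"dx": 0.032, "dy": 0.0005, "dz": -0.0009, "wx": 0, "wy": 0.2, "wz": 0, "gripper": 0.6},
    {"dx": 0.034, "dy": 0.0005, "dz": -0.0009, "wx": 0, "wy": 0.2, "wz": 0, "gripper": 0.6},
    {"dx": 0.034, "dy": 0.0005, "dz": -0.0009, "wx": 0, "wy": 0.2, "wz": 0, "gripper": 0.6}
  ]
}}

```text
clock: 15.5
position: [606.6, 169.3, 112.9]
ee_rot: [-0.006, 0.707, 0.006, 0.707]
contact_force: [-1.2, -0.8, 1.2]
gripper_width: 32.7
```

```bash
python3 go.py 606.8 168.7 112.8 1.587; python3 chk.py 3
```

```text
cur [606.6 169.3 112.9] psi 1.587 -> 1.587 q [ 0.53  0.49 -0.13 -0.   -0.94 -2.08] t 15.5
dxyz [ 0.0001 -0.0006  0.0001] w [ 0.02 -0.   -0.03] grip 32.7 F [-1.2 -0.8  1.2]
```

View pics/c3s.png

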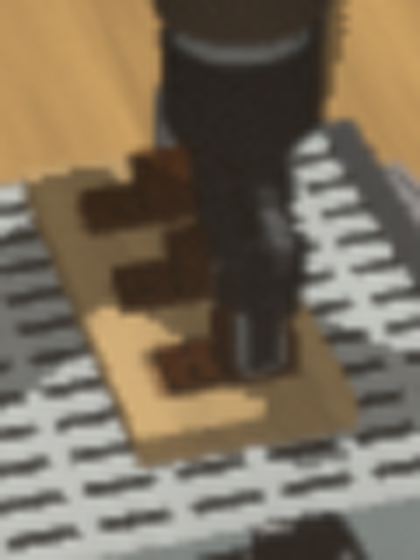

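View pics/c3t.png

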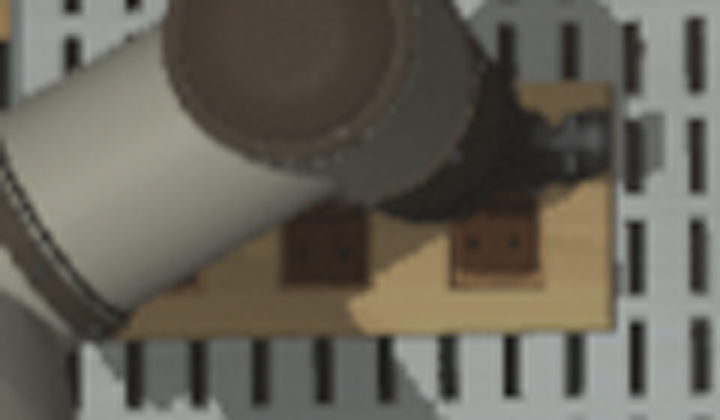

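Call:
{"method": "arm_command", "body": {
  "rows": [
    {"dx": 0, "dy": -0.0003, "dz": 0, "wx": 0, "wy": 0, "wz": 0, "gripper": 0.1},
    {"dx": 0, "dy": -0.0003, "dz": 0, "wx": 0, "wy": 0, "wz": 0, "gripper": -0.1},
    {"dx": 0, "dy": -0.0003, "dz": 0, "wx": 0, "wy": 0, "wz": 0, "gripper": -0.15},
    {"dx": 0, "dy": -0.0003, "dz": 0, "wx": 0, "wy": 0, "wz": 0, "gripper": -0.15},
    {"dx": -0.02, "dy": -0.0003, "dz": 0, "wx": 0, "wy": 0, "wz": 0, "gripper": -0.15},
    {"dx": -0.06, "dy": -0.0003, "dz": 0, "wx": 0, "wy": 0, "wz": 0, "gripper": -0.15},
    {"dx": -0.09, "dy": -0.03, "dz": 0, "wx": 0, "wy": 0, "wz": 0, "gripper": -0.15},
    {"dx": -0.1, "dy": -0.08, "dz": 0, "wx": 0, "wy": 0, "wz": 0, "gripper": -0.2}
  ]
}}

```text
clock: 16.4
position: [610.1, 91.9, 216.8]
ee_rot: [-0.007, 0.704, 0.008, 0.71]
contact_force: [0.7, -0.7, -0.3]
gripper_width: 51.2
```

```bash
python3 go.py 585 4.5 190 1.587
```

```text
cur [610.1  91.9 216.8] psi 1.592 -> 1.587 q [ 0.41  0.38 -0.04  0.   -1.14 -1.96] t 16.4
dxyz [ 0.0264 -0.0869 -0.0271] w [ 0.29  0.45 -0.15] grip 51.2 F [ 0.7 -0.7 -0.3]
```

Call:
{"method": "arm_command", "body": {
  "rows": [
    {"dx": 0, "dy": -0.03, "dz": -0.01, "wx": -8, "wy": 0, "wz": 0, "gripper": 0},
    {"dx": 0, "dy": -0.06, "dz": -0.02, "wx": -16, "wy": 0, "wz": 0, "gripper": 0},
    {"dx": 0, "dy": -0.087, "dz": -0.027, "wx": -24, "wy": 0, "wz": 0, "gripper": 0},
    {"dx": 0, "dy": -0.087, "dz": -0.027, "wx": -32, "wy": 0, "wz": 0, "gripper": 0},
    {"dx": 0, "dy": -0.087, "dz": -0.027, "wx": -40, "wy": 0, "wz": 0, "gripper": 0},
    {"dx": 0, "dy": -0.087, "dz": -0.027, "wx": -48, "wy": 0, "wz": 0, "gripper": 0},
    {"dx": 0, "dy": -0.087, "dz": -0.027, "wx": -56, "wy": 0, "wz": 0, "gripper": 0},
    {"dx": 0, "dy": -0.087, "dz": -0.027, "wx": -64, "wy": 0, "wz": 0, "gripper": 0}
  ]
}}

```text
clock: 17.2
position: [584.9, 4.3, 216.4]
ee_rot: [-0.383, 0.592, 0.382, 0.597]
contact_force: [-0.3, 0.0, -0.0]
gripper_width: 43.0
```

Call:
{"method": "arm_command", "body": {
  "rows": [
    {"dx": 0, "dy": 0, "dz": 0, "wx": -8, "wy": 0, "wz": 0, "gripper": 0},
    {"dx": 0, "dy": 0, "dz": 0, "wx": -16, "wy": 0, "wz": 0, "gripper": 0},
    {"dx": 0, "dy": 0, "dz": 0, "wx": -24, "wy": 0, "wz": 0, "gripper": 0},
    {"dx": 0, "dy": 0, "dz": 0, "wx": -32, "wy": 0, "wz": 0, "gripper": 0},
    {"dx": 0, "dy": 0, "dz": 0, "wx": -40, "wy": 0, "wz": 0, "gripper": 0},
    {"dx": 0, "dy": 0, "dz": 0, "wx": -48, "wy": 0, "wz": 0, "gripper": 0},
    {"dx": 0, "dy": 0, "dz": 0, "wx": -56, "wy": 0, "wz": 0, "gripper": 0},
    {"dx": 0, "dy": 0, "dz": 0, "wx": -64, "wy": 0, "wz": 0, "gripper": 0}
  ]
}}

```text
clock: 18.0
position: [584.8, 4.2, 216.4]
ee_rot: [0.643, -0.297, -0.638, -0.302]
contact_force: [0.3, -0.4, 0.9]
gripper_width: 42.2
```

```bash
python3 go.py 585 4.5 170 1.587; python3 chk.py 4
```

```text
cur [584.8   4.2 216.4] psi -2.446 -> -1.555 q [ 0.28  0.32 -0.12 -0.   -1.12  0.41] t 18.0
dxyz [0.0464 0.     0.0002] w [-51.06  -0.35   0.34] grip 42.2 F [ 0.3 -0.4  0.9]
```

View pics/c4s.png

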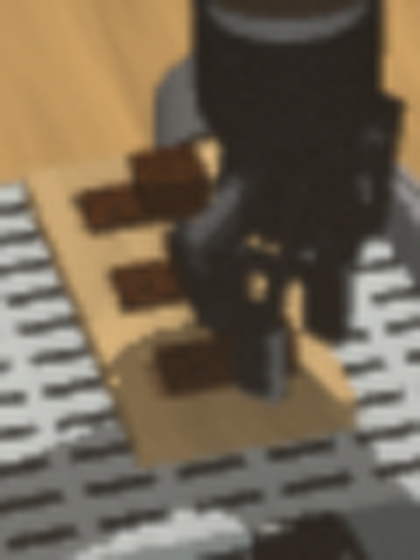

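View pics/c4t.png

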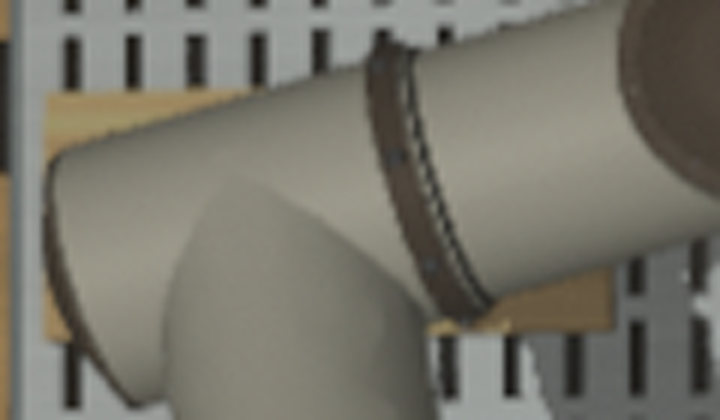

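```bash
python3 go.py 560 -180 216 1.587
```

```text
cur [584.8   4.2 216.3] psi -2.452 -> -1.555 q [ 0.28  0.32 -0.12 -0.   -1.12  0.41] t 18.1
dxyz [-0.0004  0.1364 -0.1263] w [-51.4   -0.35   0.34] grip 43.0 F [-0.8 -0.2 -0.1]
```

Call:
{"method": "arm_command", "body": {
  "rows": [
    {"dx": 0, "dy": 0.03, "dz": -0.03, "wx": -8, "wy": 0, "wz": 0, "gripper": 0},
    {"dx": 0, "dy": 0.06, "dz": -0.06, "wx": -16, "wy": 0, "wz": 0, "gripper": 0},
    {"dx": 0, "dy": 0.09, "dz": -0.09, "wx": -24, "wy": 0, "wz": 0, "gripper": 0},
    {"dx": 0, "dy": 0.12, "dz": -0.12, "wx": -32, "wy": 0, "wz": 0, "gripper": 0},
    {"dx": 0, "dy": 0.136, "dz": -0.126, "wx": -40, "wy": 0, "wz": 0, "gripper": 0},
    {"dx": 0, "dy": 0.136, "dz": -0.126, "wx": -48, "wy": 0, "wz": 0, "gripper": 0},
    {"dx": 0, "dy": 0.136, "dz": -0.126, "wx": -51.4, "wy": -0.3, "wz": 0.3, "gripper": 0},
    {"dx": 0, "dy": 0.136, "dz": -0.126, "wx": -51.4, "wy": -0.3, "wz": 0.3, "gripper": 0}
  ]
}}

```text
clock: 18.9
position: [560.0, -179.8, 215.6]
ee_rot: [0.707, 0.005, -0.707, 0.004]
contact_force: [0.1, 0.4, 0.4]
gripper_width: 42.8
```

```bash
python3 go.py 585 4.5 170 1.587; python3 chk.py 5
python3 - <<'E'
import pickle
from h import *
s,t=pickle.load(open("o4.pkl","rb"))
im=crop(s["img"],300,160,350,200,7); im2=crop(t["img"],260,155,310,207,7)
cv2.imwrite("pics/c5w.png",np.hstack([cv2.copyMakeBorder(im,0,364-280,0,0,0),im2]))
E
```

```text
cur [ 560.  -179.8  215.6] psi -1.558 -> -1.555 q [-0.04  0.33 -0.11 -0.   -1.13  1.62] t 18.9
dxyz [ 0.0457 -0.184  -0.0273] w [-0.2  -0.06  0.02] grip 42.8 F [0.1 0.4 0.4]
```

View pics/c5s.png

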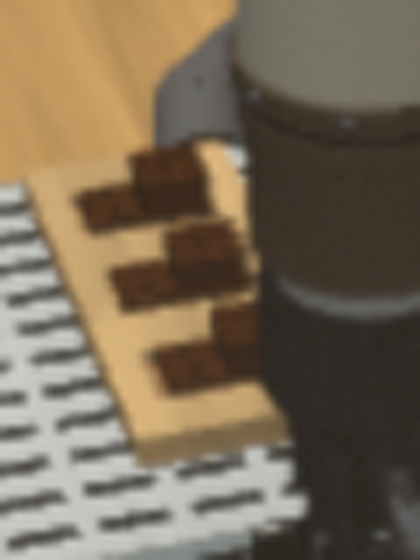

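View pics/c5t.png

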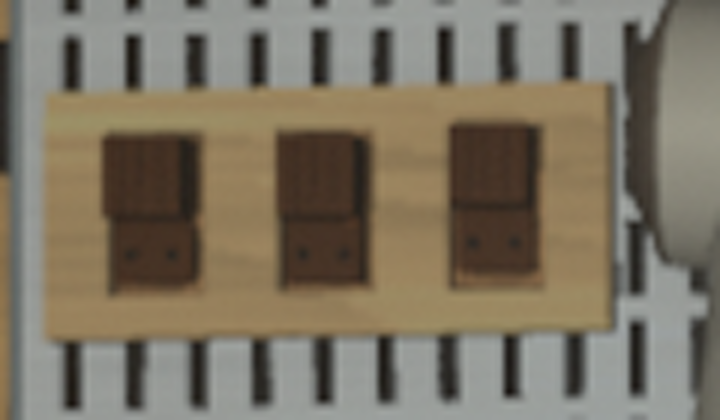

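View pics/c5w.png

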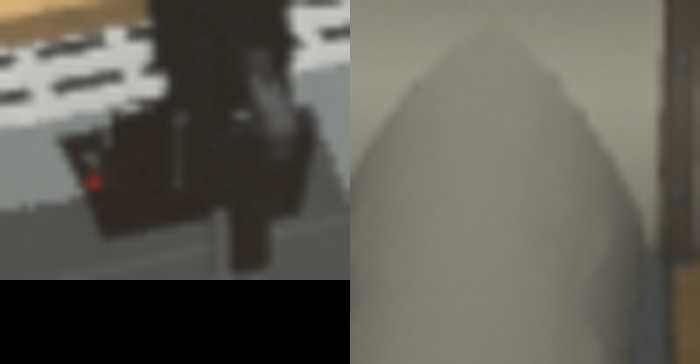

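Call:
{"method": "arm_command", "body": {
  "rows": [
    {"dx": 0, "dy": 0.04, "dz": 0, "wx": 0, "wy": 0, "wz": 0, "gripper": 0},
    {"dx": 0, "dy": 0.08, "dz": 0.03, "wx": 0, "wy": 0, "wz": 0, "gripper": 0},
    {"dx": 0, "dy": 0.11, "dz": 0.06, "wx": 0, "wy": 0, "wz": 0, "gripper": 0},
    {"dx": 0, "dy": 0.14, "dz": 0.08, "wx": 0, "wy": 0, "wz": 0, "gripper": 0},
    {"dx": 0, "dy": 0.15, "dz": 0.1, "wx": 0, "wy": 0, "wz": 0, "gripper": 0},
    {"dx": 0, "dy": 0.15, "dz": 0.1, "wx": 0, "wy": 0, "wz": 0, "gripper": 0},
    {"dx": 0, "dy": 0.15, "dz": 0.1, "wx": 0, "wy": 0, "wz": 0, "gripper": 0},
    {"dx": 0, "dy": 0.15, "dz": 0.1, "wx": 0, "wy": 0, "wz": 0, "gripper": 0}
  ]
}}

```text
clock: 19.8
position: [462.8, -330.0, 215.5]
ee_rot: [0.708, 0.005, -0.707, 0.005]
contact_force: [0.6, -0.6, 0.2]
gripper_width: 42.4
```

```bash
python3 chk.py 6; python3 go.py 585 4.5 170 1.587
python3 - <<'E'
import pickle
from h import *
s,t=pickle.load(open("o4.pkl","rb"))
im=crop(s["img"],300,160,350,200,7); im2=crop(t["img"],260,155,310,207,7)
cv2.imwrite("pics/c6w.png",np.hstack([cv2.copyMakeBorder(im,0,364-280,0,0,0),im2]))
E
```

```text
cur [ 463.  -329.9  215.4] psi -1.556 -> -1.555 q [-0.33  0.3  -0.16 -0.   -1.11  1.92] t 19.9
dxyz [ 0.0457 -0.3326 -0.1268] w [-0.09 -0.07  0.02] grip 42.8 F [0.7 0.3 0.7]
```

View pics/c6s.png

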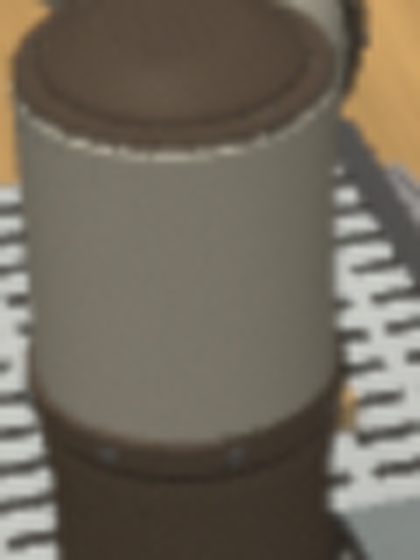

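View pics/c6w.png

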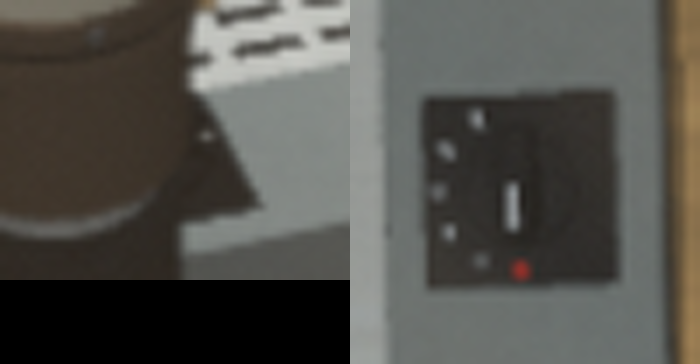

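```bash
python3 - <<'E'
import pickle
from h import *
from scipy.optimize import least_squares
s,t=pickle.load(open("o4.pkl","rb"))
px=np.array([(252,438),(178,418),(120,367),(97,291),(115,215),(170,157)])/13.+[264.5,159.5]
X=bp(t,px,91)[:,:2]; print(X.round(1))
a=np.arange(6)*np.pi/6
# dir at angle a clockwise from -x : (-cos a, +sin a), yaw th
def f(p): 
    th=a-p[3]; return (X-p[:2]-p[2]*np.c_[-np.cos(th),np.sin(th)]).ravel()
r=least_squares(f,[585,4,30,0]); print(r.x, f(r.x).round(1))
E
python3 go.py 586 5 170 1.587
```

```text
[[555.5   4.4]
 [559.7  19.6]
 [570.2  31.5]
 [585.9  36.3]
 [601.6  32.7]
 [613.5  21.4]]
[5.86847969e+02 5.05631640e+00 3.12129650e+01 3.09085209e-02] [-0.2  0.3  0.3 -0.3 -0.2 -0.1 -0.   0.  -0.   0.1  0.1 -0.1]
cur [ 463.  -329.9  215.4] psi -1.556 -> -1.555 q [-0.33  0.3  -0.16 -0.   -1.11  1.92] t 19.9
dxyz [ 0.0457 -0.3331 -0.1278] w [-0.09 -0.07  0.02] grip 42.8 F [0.7 0.3 0.7]
```

Call:
{"method": "arm_command", "body": {
  "rows": [
    {"dx": 0, "dy": -0.046, "dz": -0.017, "wx": 0, "wy": 0, "wz": 0, "gripper": 0},
    {"dx": 0, "dy": -0.092, "dz": -0.035, "wx": 0, "wy": 0, "wz": 0, "gripper": 0},
    {"dx": 0, "dy": -0.138, "dz": -0.052, "wx": 0, "wy": 0, "wz": 0, "gripper": 0},
    {"dx": 0, "dy": -0.184, "dz": -0.07, "wx": 0, "wy": 0, "wz": 0, "gripper": 0},
    {"dx": 0, "dy": -0.23, "dz": -0.087, "wx": 0, "wy": 0, "wz": 0, "gripper": 0},
    {"dx": 0, "dy": -0.276, "dz": -0.104, "wx": 0, "wy": 0, "wz": 0, "gripper": 0},
    {"dx": 0, "dy": -0.32, "dz": -0.12, "wx": 0, "wy": 0, "wz": 0, "gripper": 0},
    {"dx": 0, "dy": -0.336, "dz": -0.125, "wx": 0, "wy": 0, "wz": 0, "gripper": 0}
  ]
}}

```text
clock: 20.7
position: [584.4, 12.5, 215.4]
ee_rot: [0.708, 0.007, -0.706, 0.007]
contact_force: [-0.2, -0.0, 0.4]
gripper_width: 42.9
```

```bash
python3 go.py 588 6 109 1.59
```

```text
cur [584.4  12.5 215.4] psi -1.551 -> -1.552 q [ 0.3   0.33 -0.12 -0.   -1.12  1.29] t 20.7
dxyz [ 0.1064  0.0066 -0.0032] w [ 0.02 -0.12  0.04] grip 42.9 F [-0.2 -0.   0.4]
```

Call:
{"method": "arm_command", "body": {
  "rows": [
    {"dx": 0.01, "dy": 0.0066, "dz": -0.0032, "wx": 0, "wy": 0, "wz": 0, "gripper": 0},
    {"dx": 0.03, "dy": 0.0066, "dz": -0.0032, "wx": 0, "wy": 0, "wz": 0, "gripper": 0},
    {"dx": 0.055, "dy": 0.0066, "dz": -0.0032, "wx": 0, "wy": 0, "wz": 0, "gripper": 0},
    {"dx": 0.07, "dy": 0.0066, "dz": -0.0032, "wx": 0, "wy": 0, "wz": 0, "gripper": 0},
    {"dx": 0.074, "dy": 0.0066, "dz": -0.0032, "wx": 0, "wy": 0, "wz": 0, "gripper": 0},
    {"dx": 0.074, "dy": 0.0066, "dz": -0.0032, "wx": 0, "wy": 0, "wz": 0, "gripper": 0},
    {"dx": 0.074, "dy": 0.0066, "dz": -0.0032, "wx": 0, "wy": 0, "wz": 0, "gripper": 0},
    {"dx": 0.074, "dy": 0.0066, "dz": -0.0032, "wx": 0, "wy": 0, "wz": 0, "gripper": 0}
  ]
}}

```text
clock: 21.5
position: [588.5, 5.9, 142.5]
ee_rot: [0.709, 0.007, -0.706, 0.007]
contact_force: [-0.4, -0.8, 0.3]
gripper_width: 42.9
```

```bash
python3 go.py 588 6 109 1.59
python3 - <<'E'
from bench import *
from h import *
a=get_image("side")["img"]
cv2.imwrite("pics/d1.png",crop(a,280,110,370,220,5))
E
```

```text
cur [588.5   5.9 142.5] psi -1.551 -> -1.552 q [ 0.28  0.4  -0.21  0.   -0.96  1.31] t 21.5
dxyz [ 0.0335 -0.0001  0.0007] w [ 0.02 -0.24  0.06] grip 42.9 F [-0.4 -0.8  0.3]
```

View pics/d1.png

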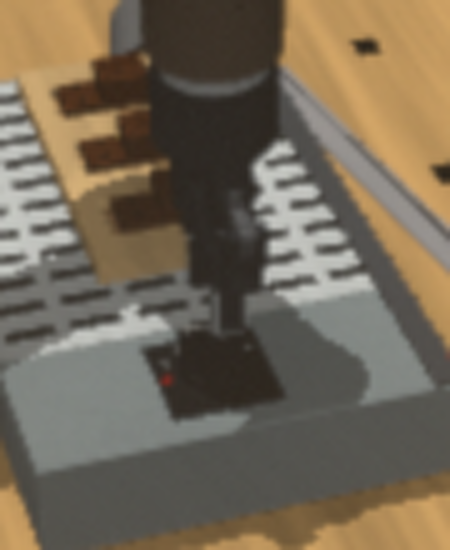

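Aligned above the switch. Descend and close.

Call:
{"method": "arm_command", "body": {
  "rows": [
    {"dx": 0.012, "dy": 0, "dz": 0.0005, "wx": 0, "wy": 0, "wz": 0, "gripper": 0},
    {"dx": 0.023, "dy": 0, "dz": 0.0005, "wx": 0, "wy": 0, "wz": 0, "gripper": 0},
    {"dx": 0.03, "dy": 0, "dz": 0.0005, "wx": 0, "wy": 0, "wz": 0, "gripper": 0},
    {"dx": 0.032, "dy": 0, "dz": 0.0005, "wx": 0, "wy": 0, "wz": 0, "gripper": 0.2},
    {"dx": 0.032, "dy": 0, "dz": 0.0005, "wx": 0, "wy": 0, "wz": 0, "gripper": 0.4},
    {"dx": 0.032, "dy": 0, "dz": 0.0005, "wx": 0, "wy": 0, "wz": 0, "gripper": 0.7},
    {"dx": 0.032, "dy": 0, "dz": 0.0005, "wx": 0, "wy": 0, "wz": 0, "gripper": 0.9},
    {"dx": 0.032, "dy": 0, "dz": 0.0005, "wx": 0, "wy": 0, "wz": 0, "gripper": 0.9}
  ]
}}

```text
clock: 22.35
position: [588.3, 7.2, 110.8]
ee_rot: [0.709, 0.008, -0.705, 0.006]
contact_force: [-1.7, 4.0, -0.2]
gripper_width: 12.7
```

```bash
python3 go.py 588 6 109 1.59
```

```text
cur [588.3   7.2 110.8] psi -1.551 -> -1.552 q [ 0.29  0.43 -0.25 -0.   -0.89  1.3 ] t 22.35
dxyz [0.0018 0.0012 0.0004] w [ 0.03 -0.3   0.15] grip 12.7 F [-1.7  4.  -0.2]
```

Call:
{"method": "arm_command", "body": {
  "rows": [
    {"dx": 0, "dy": -0.0003, "dz": 0, "wx": 6, "wy": 0, "wz": 0, "gripper": 0.9},
    {"dx": 0, "dy": -0.0003, "dz": 0, "wx": 12, "wy": 0, "wz": 0, "gripper": 0.9},
    {"dx": 0, "dy": -0.0003, "dz": 0, "wx": 18, "wy": 0, "wz": 0, "gripper": 0.9},
    {"dx": 0, "dy": -0.0003, "dz": 0, "wx": 24, "wy": 0, "wz": 0, "gripper": 0.9},
    {"dx": 0, "dy": -0.0003, "dz": 0, "wx": 30, "wy": 0, "wz": 0, "gripper": 0.9},
    {"dx": 0, "dy": -0.0003, "dz": 0, "wx": 36, "wy": 0, "wz": 0, "gripper": 0.9},
    {"dx": 0, "dy": -0.0003, "dz": 0, "wx": 42, "wy": 0, "wz": 0, "gripper": 0.9},
    {"dx": 0, "dy": -0.0003, "dz": 0, "wx": 48, "wy": 0, "wz": 0, "gripper": 0.9}
  ]
}}

```text
clock: 23.15
position: [587.6, 6.0, 110.8]
ee_rot: [0.649, -0.282, -0.647, -0.283]
contact_force: [0.1, -2.6, -0.7]
gripper_width: 12.5
```

```bash
python3 go.py 588 7 110 0.019
```

```text
cur [587.6   6.  110.8] psi -2.393 -> -3.123 q [ 0.29  0.43 -0.25  0.   -0.89  0.46] t 23.15
dxyz [ 0.0008 -0.001   0.0005] w [ 4.18e+01 -4.00e-02  1.80e-01] grip 12.5 F [ 0.1 -2.6 -0.7]
```

Call:
{"method": "arm_command", "body": {
  "rows": [
    {"dx": 0, "dy": 0, "dz": 0, "wx": 6, "wy": 0, "wz": 0, "gripper": 0.9},
    {"dx": 0, "dy": 0, "dz": 0, "wx": 12, "wy": 0, "wz": 0, "gripper": 0.9},
    {"dx": 0, "dy": 0, "dz": 0, "wx": 18, "wy": 0, "wz": 0, "gripper": 0.9},
    {"dx": 0, "dy": 0, "dz": 0, "wx": 24, "wy": 0, "wz": 0, "gripper": 0.9},
    {"dx": 0, "dy": 0, "dz": 0, "wx": 30, "wy": 0, "wz": 0, "gripper": 0.9},
    {"dx": 0, "dy": 0, "dz": 0, "wx": 36, "wy": 0, "wz": 0, "gripper": 0.9},
    {"dx": 0, "dy": 0, "dz": 0, "wx": 41.8, "wy": 0, "wz": 0, "gripper": 0.9},
    {"dx": 0, "dy": 0, "dz": 0, "wx": 41.8, "wy": 0, "wz": 0, "gripper": 0.9}
  ]
}}

```text
clock: 23.95
position: [586.4, 5.5, 110.7]
ee_rot: [0.505, -0.495, -0.505, -0.495]
contact_force: [-2.9, 0.7, 1.5]
gripper_width: 12.7
```

```bash
python3 go.py 588 7 110 0.019
```

```text
cur [586.4   5.5 110.7] psi -3.123 -> -3.123 q [ 0.29  0.43 -0.25  0.   -0.89 -0.27] t 23.95
dxyz [ 0.0007 -0.0016  0.0015] w [ 0.   -0.02  0.01] grip 12.7 F [-2.9  0.7  1.5]
```

Call:
{"method": "arm_command", "body": {
  "rows": [
    {"dx": 0, "dy": 0, "dz": 0, "wx": 0, "wy": 0, "wz": 0, "gripper": 0.5},
    {"dx": 0, "dy": 0, "dz": 0, "wx": 0, "wy": 0, "wz": 0, "gripper": 0.2},
    {"dx": 0, "dy": 0, "dz": 0, "wx": 0, "wy": 0, "wz": 0, "gripper": 0},
    {"dx": 0, "dy": 0, "dz": 0, "wx": 0, "wy": 0, "wz": 0, "gripper": 0},
    {"dx": -0.02, "dy": 0, "dz": 0, "wx": 0, "wy": 0, "wz": 0, "gripper": 0},
    {"dx": -0.05, "dy": 0, "dz": 0, "wx": 0, "wy": 0, "wz": 0, "gripper": 0},
    {"dx": -0.09, "dy": 0, "dz": 0, "wx": 0, "wy": 0, "wz": 0, "gripper": 0},
    {"dx": -0.12, "dy": 0, "dz": 0, "wx": 0, "wy": 0, "wz": 0, "gripper": 0}
  ]
}}

```text
clock: 24.75
position: [587.1, 5.6, 233.3]
ee_rot: [0.506, -0.494, -0.504, -0.496]
contact_force: [0.6, 0.6, 1.0]
gripper_width: 42.9
```

```bash
python3 go.py 350 -350 230 0.019
```

```text
cur [587.1   5.6 233.3] psi -3.122 -> -3.123 q [ 0.29  0.32 -0.09  0.   -1.16 -0.27] t 24.75
dxyz [ 0.0027  0.2441 -0.3508] w [ 0.04 -0.02  0.17] grip 42.9 F [0.6 0.6 1. ]
```

Call:
{"method": "arm_command", "body": {
  "rows": [
    {"dx": 0, "dy": 0.026, "dz": -0.041, "wx": 0, "wy": 0, "wz": 0, "gripper": 0},
    {"dx": 0, "dy": 0.052, "dz": -0.082, "wx": 0, "wy": 0, "wz": 0, "gripper": 0},
    {"dx": 0, "dy": 0.078, "dz": -0.123, "wx": 0, "wy": 0, "wz": 0, "gripper": 0},
    {"dx": 0, "dy": 0.104, "dz": -0.164, "wx": 0, "wy": 0, "wz": 0, "gripper": 0},
    {"dx": 0, "dy": 0.13, "dz": -0.205, "wx": 0, "wy": 0, "wz": 0, "gripper": 0},
    {"dx": 0, "dy": 0.156, "dz": -0.246, "wx": 0, "wy": 0, "wz": 0, "gripper": 0},
    {"dx": 0, "dy": 0.182, "dz": -0.287, "wx": 0, "wy": 0, "wz": 0, "gripper": 0},
    {"dx": 0, "dy": 0.2, "dz": -0.32, "wx": 0, "wy": 0, "wz": 0, "gripper": 0}
  ]
}}

```text
clock: 25.55
position: [391.8, -320.1, 233.3]
ee_rot: [0.506, -0.494, -0.504, -0.496]
contact_force: [1.3, 0.2, -0.6]
gripper_width: 42.7
```

Call:
{"method": "arm_command", "body": {
  "rows": [
    {"dx": 0, "dy": 0.026, "dz": -0.041, "wx": 0, "wy": 0, "wz": 0, "gripper": 0},
    {"dx": 0, "dy": 0.052, "dz": -0.082, "wx": 0, "wy": 0, "wz": 0, "gripper": 0},
    {"dx": 0, "dy": 0.078, "dz": -0.123, "wx": 0, "wy": 0, "wz": 0, "gripper": 0},
    {"dx": 0, "dy": 0.104, "dz": -0.164, "wx": 0, "wy": 0, "wz": 0, "gripper": 0},
    {"dx": 0, "dy": 0.13, "dz": -0.205, "wx": 0, "wy": 0, "wz": 0, "gripper": 0},
    {"dx": 0, "dy": 0.14, "dz": -0.23, "wx": 0, "wy": 0, "wz": 0, "gripper": 0},
    {"dx": 0, "dy": 0.14, "dz": -0.23, "wx": 0, "wy": 0, "wz": 0, "gripper": 0},
    {"dx": 0, "dy": 0.14, "dz": -0.23, "wx": 0, "wy": 0, "wz": 0, "gripper": 0}
  ]
}}

```text
clock: 26.35
position: [255.9, -552.9, 232.5]
ee_rot: [0.505, -0.495, -0.504, -0.496]
contact_force: [-0.2, 0.0, 0.6]
gripper_width: 42.6
```

```bash
python3 chk.py 7
python3 - <<'E'
import pickle
from h import *
s,t=pickle.load(open("o4.pkl","rb"))
im=crop(s["img"],300,160,350,200,7); im2=crop(t["img"],260,155,310,207,7)
cv2.imwrite("pics/c7w.png",np.hstack([cv2.copyMakeBorder(im,0,364-280,0,0,0),im2]))
o=pickle.load(open("o.pkl","rb"))
# angle of the pointer line in the top view
g=t["img"][170:195,268:296].astype(float).min(2); g0=o["top"]["img"][170:195,268:296].astype(float).min(2)
print(np.abs(g-g0).max()); ys,xs=np.nonzero(g>90); print(list(zip(xs+268,ys+170,g[ys,xs])))
E
python3 go.py 350 -350 230 0.019
```

```text
103.0
[(np.int64(268), np.int64(170), np.float64(108.0)), (np.int64(269), np.int64(170), np.float64(99.0)), (np.int64(268), np.int64(171), np.float64(108.0)), (np.int64(269), np.int64(171), np.float64(99.0)), (np.int64(277), np.int64(171), np.float64(93.0)), (np.int64(278), np.int64(171), np.float64(114.0)), (np.int64(268), np.int64(172), np.float64(108.0)), (np.int64(269), np.int64(172), np.float64(99.0)), (np.int64(277), np.int64(172), np.float64(92.0)), (np.int64(278), np.int64(172), np.float64(120.0)), (np.int64(268), np.int64(173), np.float64(108.0)), (np.int64(269), np.int64(173), np.float64(99.0)), (np.int64(268), np.int64(174), np.float64(109.0)), (np.int64(269), np.int64(174), np.float64(99.0)), (np.int64(268), np.int64(175), np.float64(108.0)), (np.int64(269), np.int64(175), np.float64(100.0)), (np.int64(273), np.int64(175), np.float64(91.0)), (np.int64(268), np.int64(176), np.float64(108.0)), (np.int64(269), np.int64(176), np.float64(101.0)), (np.int64(273), np.int64(176), np.float64(109.0)), (np.int64(274), np.int64(176), np.float64(101.0)), (np.int64(268), np.int64(177),
[... 2138 characters left out ...]
oat64(110.0)), (np.int64(270), np.int64(191), np.float64(99.0)), (np.int64(268), np.int64(192), np.float64(110.0)), (np.int64(269), np.int64(192), np.float64(111.0)), (np.int64(270), np.int64(192), np.float64(98.0)), (np.int64(268), np.int64(193), np.float64(110.0)), (np.int64(269), np.int64(193), np.float64(111.0)), (np.int64(270), np.int64(193), np.float64(100.0)), (np.int64(268), np.int64(194), np.float64(110.0)), (np.int64(269), np.int64(194), np.float64(111.0)), (np.int64(270), np.int64(194), np.float64(101.0))]
cur [ 256.7 -552.   233.1] psi -3.121 -> -3.123 q [-0.87  0.35 -0.03 -0.   -1.18  0.89] t 26.45
dxyz [ 0.0033 -0.0974  0.2001] w [ 0.07 -0.04  0.22] grip 42.5 F [-0.3 -0.4 -0.4]
```

View pics/c7s.png

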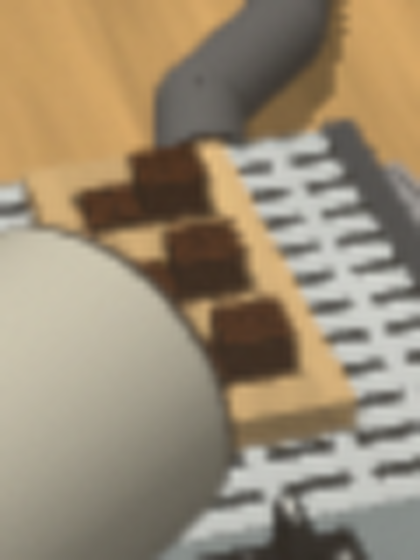

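View pics/c7t.png

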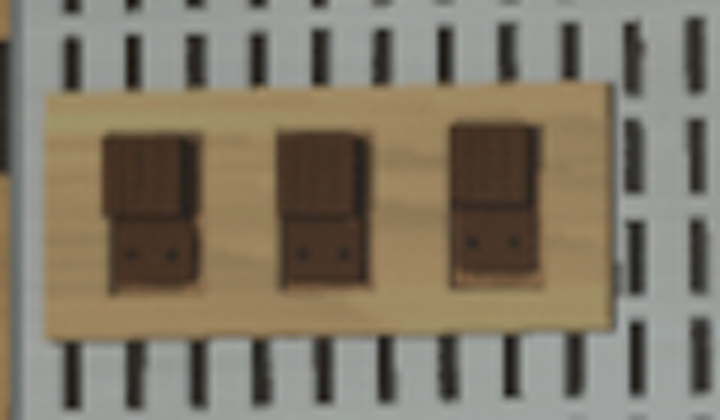

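View pics/c7w.png

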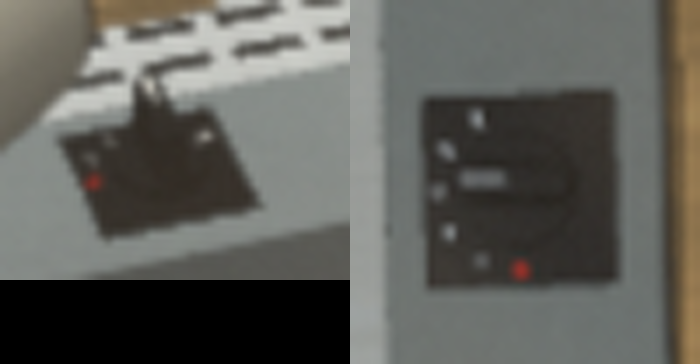

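```bash
python3 -c "
from bench import arm
print(arm.job_done())"
```

```text
the job is handed in; nothing more can be done
None
```

I laid both loose pulls in the empty pockets, turned the extraction switch three clicks clockwise, and handed the job in at about 26.5 s of the 72 s allowed. The hand-in reports no verdict, so what follows rests on my own checks.

- **Pulls:** I tipped the standing pull (pull_b) onto its flat back with the closed fingers and placed it in the middle pocket. The other one (pull_a) went in the right-hand pocket. In the last pictures all three pulls lie with their tabs towards the robot and look alike, with no sign of tilt. The gripper also stopped at the same height (112.9 mm) for both placements.
- **Switch:** I gripped the handle and turned it 90° in one go. After release, the pointer in the top view points at the third tick. I read this by eye.
- **Clearance:** The arm was well clear at the end, with the gripper at about (257, -552, 233) mm and no contact force. I kept clear of the mallet, offcut, gauge and sanding block, but did not re-measure them afterwards.

**Checks that disagreed or were incomplete:**
- The two cameras differ by 2–3 mm, so I averaged them.
- pull_a sits about 2–3 mm further from the robot than pull_c does in its own pocket. With 4 mm of play all round, a seated pull cannot be more than about 5.7 mm off, against the 7.5 mm limit.
- Fitting pull_b's outline in its pocket was noisy: about 3 mm off in the top view and 5 mm in the side view. I relied on comparing it with pull_c instead.
- The arm hid part of pull_a in each side view after release, so I never had one unobstructed side view of all of it.

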